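Gauge the basket's salt-worn axle pin

TASK

Check the steel axle pin for salt wear: take it from its wooden rest, lay it in the groove of the screw gauge and slide it fully home against the end stop under the spindle. Then turn the winged ratchet knob on top clockwise until it slips on the pin, stop after about a twelfth of a turn of slip (no more than an eighth), and let go so that the pin stays clamped for reading. Turn only the knob, not the barrel under it, never force anything, and leave the other things in the basket alone.

Things in the scene. Friction and masses are not known exactly. Their poses are not given: they have to be found in the camera images.
- pin_mid (a point): Centre of the axle pin, on its axis: a plain round steel rod, 12 mm diameter, 195 mm long, 0.17 kg (varies a little), both ends alike. x runs along the rod. It starts lying level on the wooden rest, its axis 36 mm above the work surface.
- rest: Fixed wooden rest: a 155 x 60 mm plate 8 mm thick with two notched posts (14 mm thick, 59 to 73 mm either side of the middle, 37 mm high, 24 mm wide) in which the pin lies along the rest's x. Origin: centre of its underside. Between the posts fingers have room down to the plate.
- gauge: Fixed screw gauge, grey frame. Origin: on the vertical spindle axis, on the work surface; x points from the pin's entry side to the column. Base plate x -180 to +65 mm, 80 mm wide, 10 mm high. Column x +29 to +61 mm; overhead arm x -14 to +61 mm, 32 mm wide, underside 88 mm, top 108 mm high. The pin must be slid in along x, under the spindle; lowered from above there it would hit the spindle.
- groove (a point): Where the gauge's V groove meets its end stop (gauge x = +15 mm, y = 0), at the nominal height of a lying pin's axis, 50 mm up; axes as the gauge. A home pin touches the stop (upright plate facing -x): its centre is 97.5 mm back from here. The steel cradle with groove and stop is adjustable: the pin's true height is up to 3 mm above or below this, not known beforehand.
- cradle_post (a point): Rear groove post of the gauge's steel cradle (origin on the work surface below its middle, 156 mm behind the spindle axis; axes as the gauge). It spans gauge x -162 to -150 mm; the front post spans -34 mm to the stop. Both are 24 mm wide, with 90 degree V grooves 18 mm wide at the mouth, lips level with a lying pin's axis. Between the posts fingers have room down to the base plate.
- spindle: The gauge's vertical steel spindle, 8 mm diameter, on the gauge's z axis. Its lower end is 64 mm above this body's origin, which sinks with the screw (0 at the top). At the start some 4 to 11 mm lie between its end and the top of a pin in the groove.
- barrel_mid (a point): Centre of the round aluminium barrel above the overhead arm, 28 mm diameter, 26 mm high, two index lugs on its sides along its x (44 mm over the lugs, their tops 4 mm below the barrel's top). Barrel and spindle are one screw: clockwise from above goes down, 3.5 mm per radian; it takes about 0.08 N m to turn and stays where it is left.
- knob_wing (a point): Centre of the ratchet knob's wing: an upright flat steel bar 32 mm long (x), 12 mm thick (y), 30 mm high, 174 to 175 mm up at the start, on a collar (24 mm wide, 5 mm thick) on the barrel. Turned, it sinks 3.5 mm per radian with the barrel until the spindle bears on the pin; then it sinks no more and slips at about 0.15 N m. Slip = angle between wing and lugs (0 at the start).
- bottle: Bystander: green spray bottle, 74 mm diameter, 190 mm high, origin under its centre.
- brush: Bystander: wooden nail brush 95 x 40 x 32 mm, bristles down, origin under its centre.
- ramekin: Bystander: white ceramic ramekin, 84 mm wide, 45 mm high, origin under its centre.
- tin: Bystander: closed round aluminium tin, 69 mm wide, 34 mm high, origin under its centre.

How it is judged:
On the way, in this order (a step that is already met when the one before it is completed fails the run):
1. the pin lies in the groove, home against the end stop, let go (x of pin_mid in the frame of gauge between -0.0855 and -0.0795 m and y of pin_mid in the frame of gauge between -0.004 and 0.004 m and z of pin_mid in the frame of gauge between 0.044 and 0.056 m and angle between the x axis of pin_mid and the x axis of gauge, either way round below 0.04 rad and contact force between the fingers and pin below 0.3 N), for 0.2 s.
2. the spindle bears on the pin and the ratchet knob has slipped on the barrel by more than 0.15 rad (contact force between spindle and pin above 10 N and angle between the x axis of knob_wing and the x axis of barrel_mid, either way round above 0.15 rad), for 0.1 s.
At the end, for the whole second after the job is handed in: The pin lies at rest in the gauge's groove within 3 mm of the end stop, within 4 mm of the groove's line and 0.04 rad of its direction, clamped by the spindle with more than 8 N, the knob having slipped on the barrel by 0.15 to 0.9 rad, and the robot has let go (all of step 1 and contact force between spindle and pin above 8 N and angle between the x axis of knob_wing and the x axis of barrel_mid, either way round between 0.15 and 0.9 rad and linear speed of pin below 0.01 m/s); the robot touches nothing.
It fails at once if the ratchet is run on: the knob has slipped by more than 0.9 rad (angle between the x axis of knob_wing and the x axis of barrel_mid, either way round above 0.9 rad).
It fails at once if the spindle is forced: it presses on the pin with more than 40 N (contact force between spindle and pin above 40 N).
It fails at once if the pin is forced into the groove or against the stop with more than 60 N (contact force between pin and cradle above 60 N).
It fails at once if the barrel is gripped: the fingers press on it with more than 10 N (contact force between the fingers and barrel_c0 above 10 N).
It fails at once if the bottle, brush, ramekin or tin is moved by more than 30 mm (distance of any of bottle, brush, ramekin, tin from where it was at the start of the episode above 0.03 m).
It also fails if it takes over 72 s, if anything falls off the work surface, if the arm or the gripper's body presses on something with over 40 N, if the wrist force passes 120 N, or if a joint passes its speed limit or range.

ROBOT

A 6-joint arm with a two-finger parallel gripper is mounted at the origin on the work surface. World frame = base frame: x ahead of the robot, y to its left, z up, the work surface at z = 0. Lengths are in m, angles in rad, forces in N, time in s.
With the tool pointing down it reaches from about 0.35 to 0.775 m from the base axis. Payload 7.3 kg.
Tool frame: the origin (TCP) lies midway between the tips of the shut fingers; the grasp point (between the pads) lies 19 mm behind it; z points along the fingers, y is the direction in which the jaws open and shut (so a half turn about z gives the same grasp; the last joint's range is limited). The gripper opens to 92 mm and grips with 3 to 60 N. Pads are 19 mm wide; open, the fingers measure 130 mm over their backs; the gripper's body (75 mm by 190 mm) begins 47 mm behind the grasp point.
Start: joints at [-1.464, 0.342, 1.524, -0, 1.275, -0.146], TCP at [0.131, -0.508, 0.227] pointing down, gripper open.
Joint ranges: [-2.53, 2.53], [-0.77, 2.02], [0.04, 2.7], [-1, 4.14], [0.28, 2.66], [-3.11, 3.11]. Speed limits (rad/s): [2.57, 2.57, 3.14, 3.14, 3.14, 3.14].

INTERFACE

Orientations are given as [roll, pitch, yaw] about the fixed x, y, z axes, in that order (R = Rz(yaw) Ry(pitch) Rx(roll)).
In Python, from cell import status, eyes, job gives the robot as it stands.
- The arm moves only by the tool jog_arm, never from a script. Its argument "series" is a list of rows, each a list of 3 entries, a list of its own where there are three numbers: the gripper command: -1 is shut, 1 is fully open, values between are in proportion, then the shift along the tool's x, y, z in m, then the turn, a rotation vector about the tool's x, y, z in rad. In form: [[grip, [x, y, z], [ax, ay, az]], ...]. A call has 1 to 12 rows; each row is the pose to reach, as a shift and turn from the pose commanded when the call began, along the tool's axes at that moment; what a row does not reach only later rows make up. A row lasts 1/12 s, in which the tool goes at most 41.7 mm and 7.16 degrees, less where a joint would pass 70% of its speed; a pose out of reach is approached as far as the arm can. A call with a gripper value outside its range is refused whole. The fingers move at their own pace and stop on an object; "squeeze" is the grip in N (left out, the last holds). Time passes only in rows, so rows that repeat a pose let the fingers close. It gives the time, the measured TCP pose, the force and the opening at its end, in the units of the state.
- status.observe(): the state, without advancing time (a new reading comes with each control period).
- eyes.read_camera(name): name is "side" or "top"; returns a dict with "img" (480x640x3 uint8, red, green, blue), "range_z" (480x640 float32, m along the optical axis (not along the pixel's ray), 0 where there is no reading), "camera_matrix" (3x3 intrinsics, pixels), "T" (4x4, takes a point from camera to world coordinates). Camera axes: x right, y down, z forward; pixel columns grow to the right and rows downward; lengths in m; the calibration is good to about 2 mm. A picture is of the moment at which its call begins.
- job.hand_in(): hands the job in, once; it reports no verdict.
The state is a dict: "time": time; "qpos": joint angles; "qvel": joint speeds; "joint_efforts": joint torques, N m; "tool_pos": TCP position; "tool_rot": TCP orientation; "contact_force": force on the tool from outside, world axes, zero at the start; "torque": the same for the moment, N m; "opening": finger opening in m.
Only numpy, scipy, OpenCV 4.12 (cv2) and the standard library are available. Lean on these libraries where they do the work, as an engineer would, in place of code of your own. Each camera call takes 0.05 s, during which the arm holds its last target.

## Working session

There is one attempt and no reset: what is moved stays moved. The work goes in short steps, Python scripts to look and compute and a tool call to move; the robot and the scene stay as the last step left them, time stands still between calls to the robot, and variables do not carry over. Pictures are saved under pics/ and viewed, and the job is handed in when it is done.

Besides the shell and the picture viewer there is one more tool, called after "Emit:" as name(argument=value, ...) on one line, values as JSON. jog_arm: Moves the arm, as the interface text tells. Its arguments: {"type":"object","properties":{"series":{"type":"array","items":{"type":"array"}},"squeeze":{"type":"number"}},"required":["series"]}

```bash
mkdir -p pics; ls; cat > h.py <<'E'
import numpy as np, cv2
from cell import status, eyes, job
def snap(n,tag):
    d=eyes.read_camera(n); cv2.imwrite(f'pics/{tag}.png',cv2.cvtColor(d['img'],cv2.COLOR_RGB2BGR)); np.savez(f'pics/{tag}.npz',**d); return d
def P(d,u,v,z=None):
    K=d['camera_matrix'];T=d['T']
    if z is None: z=d['range_z'][int(v),int(u)]
    p=np.array([(u-K[0,2])/K[0,0]*z,(v-K[1,2])/K[1,1]*z,z,1]); return (T@p)[:3]
def Pz(d,u,v,zw):
    K=d['camera_matrix'];T=d['T']
    r=T[:3,:3]@np.array([(u-K[0,2])/K[0,0],(v-K[1,2])/K[1,1],1]); t=(zw-T[2,3])/r[2]; return T[:3,3]+t*r
def proj(d,p):
    K=d['camera_matrix'];T=np.linalg.inv(d['T']); c=T@np.append(p,1); return (K@c[:3])[:2]/c[2]
E
python3 - <<'E'
from h import *
for n in('side','top'):
    d=snap(n,n+'0'); print(n,d['T'].round(3).tolist(),d['camera_matrix'].tolist())
print(status.observe())
E
```

```text
pics
side [[0.997, -0.027, 0.076, 0.472], [-0.079, -0.501, 0.862, -1.258], [0.015, -0.865, -0.502, 0.869], [0.0, 0.0, 0.0, 1.0]] [[622.7276748707368, 0.0, 326.34418611808184], [0.0, 622.7276748707368, 232.71068296117272], [0.0, 0.0, 1.0]]
top [[-0.003, -0.976, 0.217, 0.352], [-1.0, 0.004, 0.005, -0.0], [-0.006, -0.217, -0.976, 1.259], [0.0, 0.0, 0.0, 1.0]] [[484.48915763982217, 0.0, 313.91612763908523], [0.0, 484.48915763982217, 243.9889761861121], [0.0, 0.0, 1.0]]
{'time': 0.1, 'qpos': array([-1.46400753e+00,  3.42659305e-01,  1.52492510e+00,  1.76226406e-06,
        1.27538467e+00, -1.46048498e-01]), 'qvel': array([ 5.28596771e-04, -1.72552189e-04, -3.53892182e-03, -4.31033932e-04,
        2.04451550e-04, -7.63278032e-06]), 'joint_efforts': array([ 2.43562783e-03, -4.32004344e+01, -2.44694299e+01,  7.21784472e-02,
        5.25608927e-02, -3.63082449e-05]), 'tool_pos': array([ 0.13128844, -0.50794709,  0.22610995]), 'tool_rot': array([-3.14023113e+00, -2.01978157e-04,  2.52836645e-01]), 'contact_force': array([ 0.6740778 ,  0.06666048, -0.70367949]), 'torque': array([-0.02488732, -0.04053911, -0.00326899]), 'opening': 0.09205862191738318}
```

View pics/top0.png

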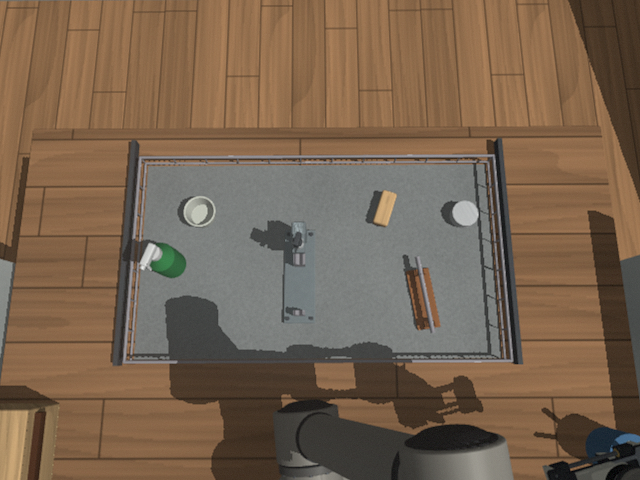

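View pics/side0.png

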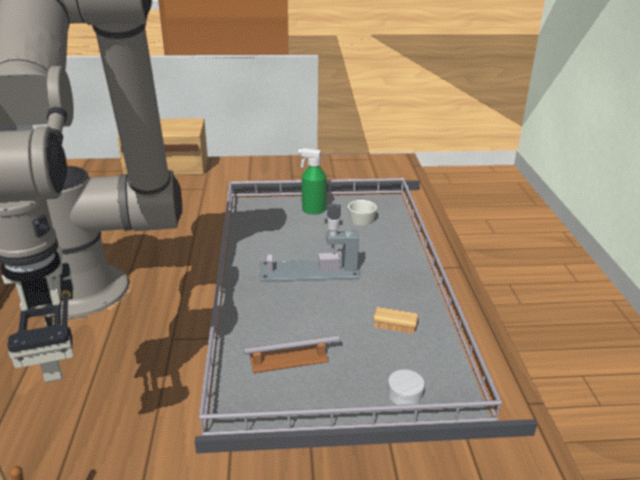

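Top view: the gauge is around (298,270) with its column at (298,235), and the pin on its rest runs from (419,258) to (433,331). Next I'll enlarge these areas.

```bash
python3 - <<'E'
import cv2
t=cv2.imread('pics/top0.png'); s=cv2.imread('pics/side0.png')
a=cv2.resize(t[245:345,390:450],None,fx=6,fy=6,interpolation=cv2.INTER_CUBIC)
b=cv2.resize(t[215:330,270:330],None,fx=5.2,fy=5.2,interpolation=cv2.INTER_CUBIC)[:600]
import numpy as np
c=np.zeros((600,700,3),np.uint8); c[:a.shape[0],:360]=a; c[:b.shape[0],370:370+b.shape[1]]=b
cv2.imwrite('pics/ct.png',c)
a=cv2.resize(s[195:290,250:380],None,fx=6,fy=6,interpolation=cv2.INTER_CUBIC); cv2.imwrite('pics/cs.png',a)
a=cv2.resize(s[325:380,235:355],None,fx=6,fy=6,interpolation=cv2.INTER_CUBIC); cv2.imwrite('pics/cr.png',a)
E
```

```text
(no output)
```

View pics/ct.png

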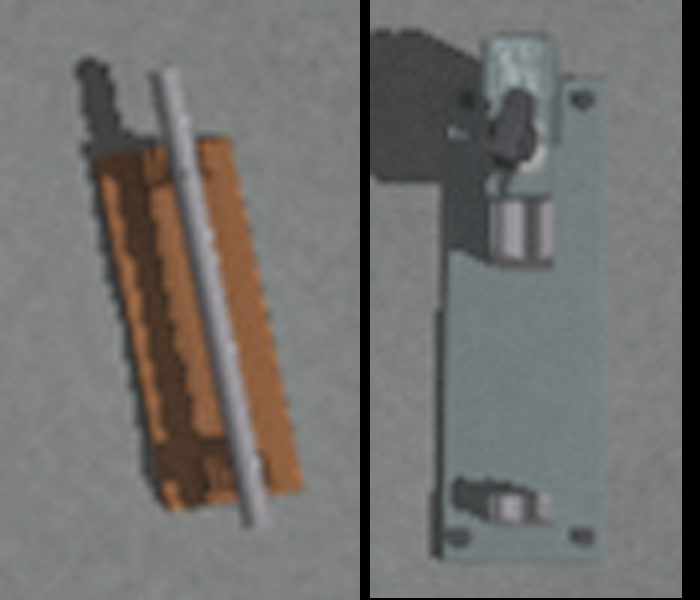

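View pics/cs.png

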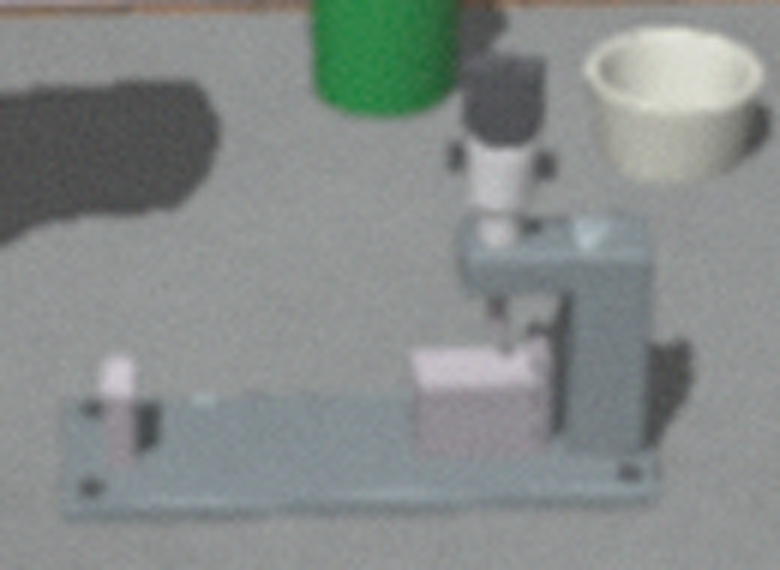

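View pics/cr.png

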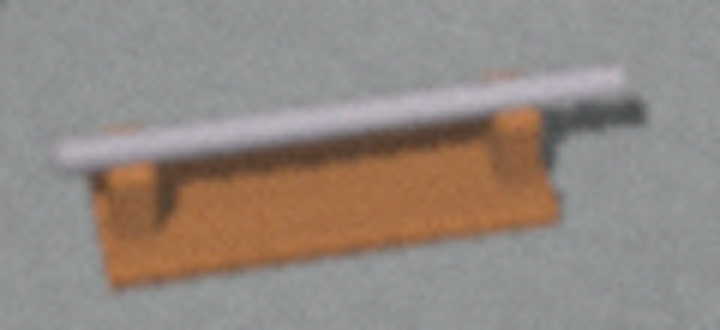

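```bash
cat > m.py <<'E'
from h import *
t=dict(np.load('pics/top0.npz')); s=dict(np.load('pics/side0.npz'))
def tc(x,y,o,f): return (x+.5)/f-.5+o[0],(y+.5)/f-.5+o[1]
print('pin')
for d,pts,o,f in((t,[(165,70),(256,525)],(390,245),6),(s,[(62,155),(624,77)],(235,325),6)):
    q=np.array([Pz(d,*tc(*p,o,f),.036 if 1 else 0) for p in pts]); print(q.round(4).tolist(), q.mean(0).round(4), np.linalg.norm(q[0]-q[1]).round(4), np.arctan2(*(q[0]-q[1])[1::-1]))
print('gauge base top corners')
for n,x,y in(('nearR',602,560),('farR',606,76),('nearL',443,556)):
    print(n,Pz(t,*tc(x-370,y,(270,215),5.2),.01).round(4))
for n,x,y in(('side nearR top',62,508),('farR top',660,490),('bottomnear',66,520)):
    print(n,Pz(s,*tc(x,y,(250,195),6),.01).round(4))
def cloud(d,u0,u1,v0,v1):
    v,u=np.mgrid[v0:v1,u0:u1]; z=d['range_z'][v0:v1,u0:u1]; K=d['camera_matrix']
    c=np.stack([(u-K[0,2])/K[0,0]*z,(v-K[1,2])/K[1,1]*z,z,np.ones_like(z)],-1)[z>0]
    return (c@d['T'].T)[:,:3]
for n,c in(('top',cloud(t,400,445,245,345)),('side',cloud(s,235,355,325,380))):
    h=np.histogram(c[:,2],bins=np.arange(-.02,.06,.004)); print(n,h[0])
    p=c[(c[:,2]>.037)]; 
    if len(p)>20: print(p.mean(0), np.linalg.svd(p-p.mean(0))[2][0],len(p))
E
python3 m.py
```

```text
pin
[[0.5897, -0.2586, 0.036], [0.3979, -0.2867, 0.036]] [ 0.4938 -0.2726  0.036 ] 0.1938 0.14572543147427713
[[0.398, -0.2871, 0.036], [0.5896, -0.2584, 0.036]] [ 0.4938 -0.2728  0.036 ] 0.1937 -2.992896369157767
gauge base top corners
nearR [0.4245 0.0062 0.01  ]
farR [0.6691 0.0034 0.01  ]
nearL [0.4267 0.0842 0.01  ]
side nearR top [0.4232 0.0018 0.01  ]
farR top [0.6671 0.001  0.01  ]
bottomnear [ 0.4249 -0.0068  0.01  ]
top [   0    0    3  142 1196 1563  674  406   43    2    5    6   21   77
  154  172   23    0    0]
[ 0.4930971  -0.27091244  0.040718  ] [-9.88031831e-01 -1.54250016e-01 -1.80683215e-04] 317
side [   0    0    0   30 1765 2694  807  533   33   28   25   27   42  146
  225  218    6    0    0]
[ 0.49159817 -0.27617134  0.04029289] [-9.88685110e-01 -1.50004576e-01 -6.16400085e-04] 410
```

```bash
cat > ov.py <<'E'
from h import *
import sys
def box(x0,x1,y0,y1,z0,z1):
    c=[(x,y,z) for x in(x0,x1) for y in(y0,y1) for z in(z0,z1)]
    e=[(i,j) for i in range(8) for j in range(i) if bin(i^j).count('1')==1]; return np.array(c),e
B=[(box(-.18,.065,-.04,.04,0,.01),(0,0,255)),(box(.029,.061,-.016,.016,.01,.108),(0,255,255)),(box(-.014,.061,-.016,.016,.088,.108),(255,255,0)),(box(-.162,-.150,-.012,.012,.01,.05),(255,0,255)),(box(-.034,.015,-.012,.012,.01,.05),(255,0,255))]
def ov(tag,x,y,yaw,win,f,out,boxes=B):
    d=dict(np.load(f'pics/{tag}.npz')); im=cv2.imread(f'pics/{tag}.png')
    u0,u1,v0,v1=win; im=cv2.resize(im[v0:v1,u0:u1],None,fx=f,fy=f,interpolation=cv2.INTER_CUBIC)
    c,s=np.cos(yaw),np.sin(yaw); R=np.array([[c,-s,0],[s,c,0],[0,0,1]])
    for (p,e),col in boxes:
        q=[(proj(d,R@a+[x,y,0])-[u0,v0]+.5)*f-.5 for a in p]
        for i,j in e: cv2.line(im,*[tuple(int(round(k)) for k in q[m]) for m in(i,j)],col,1,cv2.LINE_AA)
    cv2.imwrite(out,im)
if __name__=='__main__':
    x,y,yaw=map(float,sys.argv[1:4]);n=sys.argv[4]
    ov('top0',x,y,yaw,(265,330,213,328),5.2,f'pics/{n}t.png'); ov('side0',x,y,yaw,(250,380,195,290),6,f'pics/{n}s.png')
    a=cv2.imread(f'pics/{n}t.png'); b=cv2.imread(f'pics/{n}s.png')
E
python3 ov.py 0.605 0.045 -0.010 ova
```

```text
(no output)
```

View pics/ovat.png

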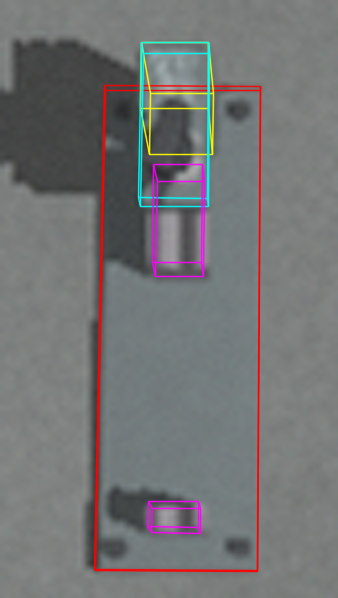

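View pics/ovas.png

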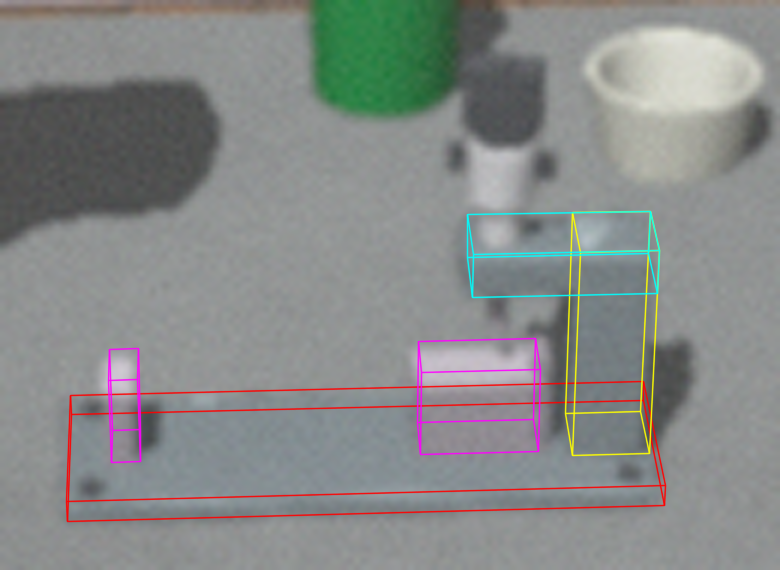

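```bash
python3 - <<'E'
from ov import *
a=dict(f=11)
ov('top0',.605,.045,-.01,(278,322,212,264),11,'pics/z1.png')
ov('top0',.605,.045,-.01,(278,322,290,330),11,'pics/z2.png')
ov('side0',.605,.045,-.01,(310,374,220,275),11,'pics/z3.png')
ov('side0',.605,.045,-.01,(255,319,245,285),11,'pics/z4.png')
A=cv2.imread('pics/z1.png');C=cv2.imread('pics/z2.png')
c=np.zeros((440,484,3),np.uint8)
cv2.imwrite('pics/z5.png',cv2.resize(np.hstack([A,np.vstack([C,np.zeros((A.shape[0]-C.shape[0],C.shape[1],3),np.uint8)])]),None,fx=.82,fy=.82,interpolation=cv2.INTER_AREA))
E
```

```text
(no output)
```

View pics/z5.png

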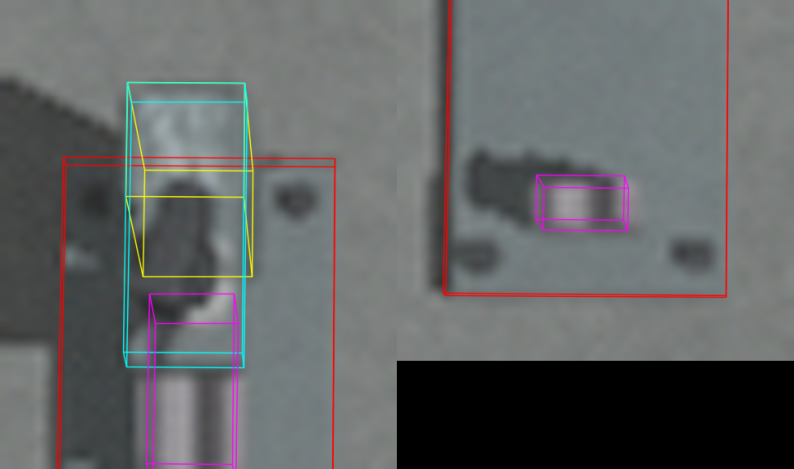

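View pics/z3.png

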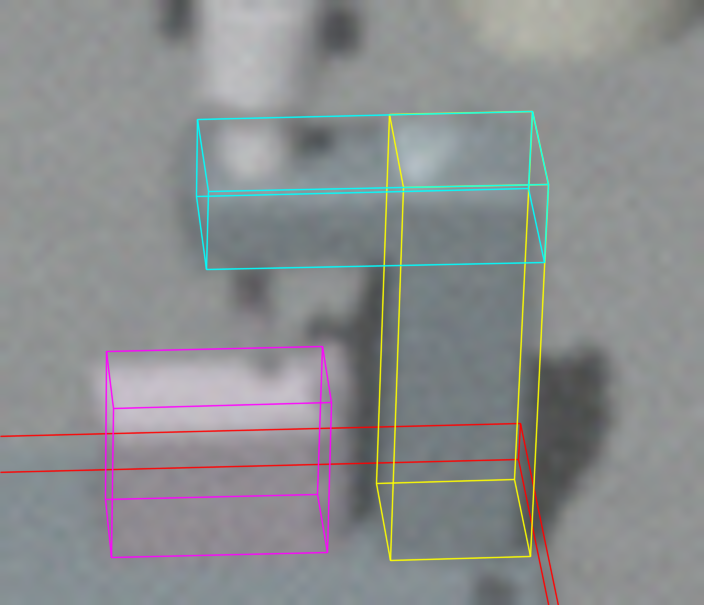

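View pics/z4.png

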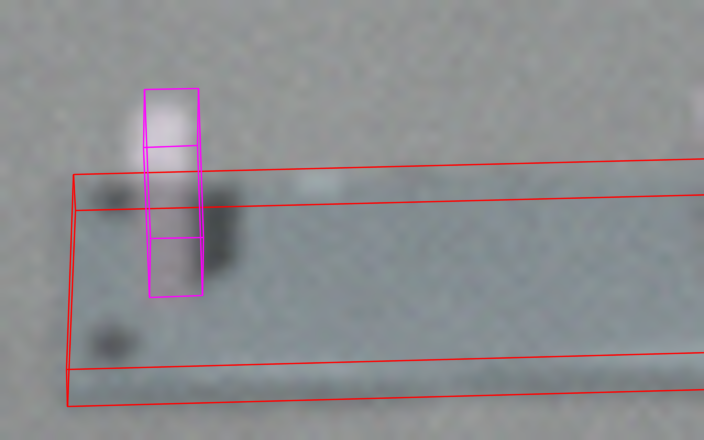

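```bash
cat > g.py <<'E'
from h import *
t=dict(np.load('pics/top0.npz')); s=dict(np.load('pics/side0.npz'))
def cloud(d,x0,x1,y0,y1,z0,z1):
    v,u=np.mgrid[0:480,0:640]; z=d['range_z']; K=d['camera_matrix']
    c=np.stack([(u-K[0,2])/K[0,0]*z,(v-K[1,2])/K[1,1]*z,z,np.ones_like(z)],-1)[z>0]
    c=(c@d['T'].T)[:,:3]
    return c[(c[:,0]>x0)&(c[:,0]<x1)&(c[:,1]>y0)&(c[:,1]<y1)&(c[:,2]>z0)&(c[:,2]<z1)]
if __name__=='__main__':
  for n,d in(('top',t),('side',s)):
    for m,b in(('base',(.4,.7,-.02,.11,.006,.015)),('rearpost',(.42,.48,.01,.08,.025,.07)),('frontpost',(.54,.63,.01,.08,.025,.075)),('arm',(.55,.7,0,.09,.1,.115)),('barrel',(.55,.7,0,.1,.135,.15)),('wing',(.55,.7,0,.1,.165,.2))):
        c=cloud(d,*b)
        if len(c)<8: print(n,m,len(c)); continue
        print(n,m,len(c),np.percentile(c,[2,50,98],axis=0).round(4).tolist(),'c',((c.max(0)+c.min(0))/2).round(4))
        if m=='wing':
            r=cv2.minAreaRect((c[:,:2]*1000).astype(np.float32)); print(r)
E
python3 g.py
```

```text
top base 2133 [[0.4278, 0.0063, 0.0063], [0.5232, 0.0429, 0.0097], [0.6604, 0.0846, 0.0142]] c [0.5504 0.0455 0.0105]
top rearpost 60 [[0.4428, 0.0314, 0.0361], [0.448, 0.0452, 0.0447], [0.4531, 0.0587, 0.0501]] c [0.4479 0.0451 0.043 ]
top frontpost 144 [[0.5707, 0.0315, 0.0334], [0.5833, 0.0458, 0.0444], [0.5983, 0.0597, 0.0513]] c [0.5846 0.0457 0.042 ]
top arm 257 [[0.5886, 0.0277, 0.1019], [0.6423, 0.0422, 0.1073], [0.663, 0.062, 0.111]] c [0.626  0.0448 0.1068]
top barrel 17 [[0.5837, 0.0346, 0.1352], [0.591, 0.048, 0.1433], [0.5977, 0.0559, 0.1494]] c [0.5906 0.0457 0.1423]
top wing 93 [[0.5885, 0.0371, 0.1685], [0.6029, 0.046, 0.1879], [0.6194, 0.053, 0.192]] c [0.6043 0.046  0.1795]
((604.7439575195312, 45.37798309326172), (12.668817520141602, 32.83253479003906), 73.85803985595703)
side base 1352 [[0.4277, 0.0015, 0.0063], [0.5238, 0.0295, 0.0096], [0.6589, 0.0809, 0.0141]] c [0.5455 0.0418 0.0105]
side rearpost 66 [[0.4413, 0.026, 0.0269], [0.4464, 0.0343, 0.0413], [0.4532, 0.0551, 0.0492]] c [0.4471 0.0395 0.0377]
side frontpost 319 [[0.5693, 0.0246, 0.0261], [0.5979, 0.0332, 0.0429], [0.6233, 0.055, 0.0709]] c [0.5965 0.0415 0.0499]
side arm 275 [[0.5885, 0.0234, 0.1004], [0.627, 0.0354, 0.1068], [0.6626, 0.0597, 0.1121]] c [0.6256 0.0408 0.1075]
side barrel 97 [[0.5836, 0.0274, 0.1352], [0.6013, 0.0362, 0.1427], [0.6237, 0.0506, 0.1496]] c [0.6037 0.0403 0.1425]
side wing 150 [[0.5876, 0.0323, 0.1659], [0.6034, 0.0399, 0.1792], [0.6182, 0.0503, 0.1906]] c [0.603  0.0409 0.1784]
((602.7760620117188, 41.00480651855469), (20.98261070251465, 31.510215759277344), 79.33026123046875)
```

```bash
python3 - <<'E'
from g import *
for n,d in(('top',t),('side',s)):
    c=cloud(d,.43,.66,-.02,.11,.005,.016)
    for sgn in(-1,1):
        X=[];Y=[]
        for x in np.arange(.435,.66,.006):
            q=c[abs(c[:,0]-x)<.003]
            if len(q)>5: X.append(x);Y.append((sgn*q[:,1]).max()*sgn)
        p=np.polyfit(X,Y,1); r=np.array(Y)-np.polyval(p,X); k=abs(r)<2*np.median(abs(r))+1e-4; p=np.polyfit(np.array(X)[k],np.array(Y)[k],1); print(n,sgn,p,np.polyval(p,.605),r[k].std())
    c=cloud(d,.54,.7,0,.09,.1,.115);print(cv2.minAreaRect((c[:,:2]*1000).astype(np.float32)))
    for b in((.43,.47,.01,.08,.035,.055),(.56,.598,.01,.08,.035,.055)):
        c=cloud(d,*b);q=c[c[:,2]>.043]; print('z top pct',np.percentile(c[:,2],[70,80,90,95]).round(4),c[:,1].mean())
# colours: base pixel color mask in top image
im=t['img'].astype(int)
c=cloud(t,.57,.64,0,.09,.128,.156); print(c[np.argsort(c[:,0])].round(3).tolist()[:40])
E
```

```text
top -1 [ 0.0331446  -0.01747105] 0.0025814375337132912 0.008183878026360926
top 1 [-0.01933837  0.09927798] 0.0875782639005205 0.006220586613441339
((625.96630859375, 44.84962844848633), (34.45821762084961, 75.45165252685547), 89.95812225341797)
z top pct [0.0467 0.0474 0.0483 0.0487] 0.04506110452121723
z top pct [0.0464 0.0476 0.0488 0.0496] 0.04564770350204388
side -1 [-0.00784023  0.00565412] 0.0009107831006369797 0.0008242663818850408
side 1 [-0.29032312  0.22423844] 0.04859295042690007 0.014172065066861564
((625.315673828125, 40.78144073486328), (41.11368179321289, 76.97996520996094), 87.82904052734375)
z top pct [0.0455 0.0466 0.047  0.0487] 0.03968009093885669
z top pct [0.0461 0.0469 0.048  0.0492] 0.03896889245707605
[[0.584, 0.05, 0.139], [0.584, 0.052, 0.148], [0.584, 0.05, 0.148], [0.584, 0.053, 0.135], [0.586, 0.05, 0.151], [0.586, 0.052, 0.149], [0.588, 0.048, 0.139], [0.589, 0.048, 0.149], [0.589, 0.05, 0.149], [0.591, 0.048, 0.15], [0.591, 0.043, 0.149], [0.591, 0.05, 0.149], [0.591, 0.041, 0.147], [0.592, 0.043, 0.135], [0.592, 0.041, 0.135], [0.592, 0.046, 0.132], [0.592, 0.043, 0.154], [0.592, 0.053, 0.143], [0.592, 0.038, 0.143], [0.593, 0.039, 0.13], [0.593, 0.038, 0.151], [0.593, 0.041, 0.151], [0.595, 0.04, 0.154], [0.595, 0.038, 0.153], [0.595, 0.036, 0.151], [0.595, 0.037, 0.128], [0.596, 0.036, 0.139], [0.597, 0.034, 0.133], [0.597, 0.036, 0.153], [0.597, 0.034, 0.141], [0.598, 0.034, 0.151], [0.598, 0.057, 0.14], [0.598, 0.057, 0.151], [0.6, 0.033, 0.154], [0.602, 0.034, 0.152], [0.605, 0.038, 0.153], [0.605, 0.034, 0.152], [0.606, 0.057, 0.156], [0.607, 0.034, 0.152], [0.609, 0.036, 0.156]]
```

```bash
cat > mv.py <<'E'
from h import *
from scipy.spatial.transform import Rotation as Rn
import sys
def rel(x,y,z,yaw):
    o=status.observe(); R=Rn.from_euler('xyz',o['tool_rot'])
    d=R.inv().apply(np.array([x,y,z])-o['tool_pos']); r=(R.inv()*Rn.from_euler('xyz',[np.pi,0,yaw])).as_rotvec()
    print(o['time'],o['tool_pos'].round(4),o['tool_rot'].round(4),'open',round(o['opening'],4),'F',o['contact_force'].round(2),'T',o['torque'].round(3),'q6',o['qpos'][5].round(3)); print('shift',d.round(4),'turn',r.round(4))
rel(*map(float,sys.argv[1:5]))
E
python3 mv.py .4938 -.2727 .12 .147
```

```text
0.1 [ 0.1313 -0.5079  0.2261] [-3.1402e+00 -2.0000e-04  2.5280e-01] open 0.0921 F [ 0.67  0.07 -0.7 ] T [-0.025 -0.041 -0.003] q6 -0.146
shift [ 0.4098 -0.1369  0.1064] turn [-1.400e-03 -1.000e-04  1.058e-01]
```

Emit:
jog_arm(series=[[1, [0.035, -0.012, 0.0], [0, 0, 0.03]], [1, [0.07, -0.024, 0.0], [0, 0, 0.06]], [1, [0.105, -0.036, 0.0], [0, 0, 0.106]], [1, [0.14, -0.048, 0.0], [0, 0, 0.106]], [1, [0.175, -0.059, 0.02], [0, 0, 0.106]], [1, [0.21, -0.07, 0.04], [0, 0, 0.106]], [1, [0.245, -0.082, 0.06], [0, 0, 0.106]], [1, [0.28, -0.094, 0.08], [0, 0, 0.106]], [1, [0.315, -0.105, 0.106], [0, 0, 0.106]], [1, [0.35, -0.117, 0.106], [0, 0, 0.106]], [1, [0.385, -0.129, 0.106], [0, 0, 0.106]], [1, [0.41, -0.137, 0.106], [0, 0, 0.106]]], squeeze=15)

```text
time: 1.1
tool_pos: [0.4959, -0.2706, 0.1196]
tool_rot: [-3.14, 0.001, 0.148]
contact_force: [-0.3, -1.2, -0.2]
opening: 0.0913
```

Emit:
jog_arm(series=[[1, [0, 0, 0], [0, 0, 0]], [1, [0, 0, 0], [0, 0, 0]]])

```text
time: 1.27
tool_pos: [0.4945, -0.272, 0.1201]
tool_rot: [-3.141, 0.001, 0.15]
contact_force: [-0.5, -0.8, -0.1]
opening: 0.0919
```

```bash
python3 mv.py .4938 -.2727 .018 .147; python3 - <<'E'
from h import *
d=snap('side','s1'); im=cv2.imread('pics/s1.png')[270:400,180:370]; cv2.imwrite('pics/s1c.png',cv2.resize(im,None,fx=4,fy=4,interpolation=cv2.INTER_CUBIC))
E
```

```text
1.2667 [ 0.4945 -0.272   0.1201] [-3.141e+00  1.000e-03  1.497e-01] open 0.0919 F [-0.53 -0.83 -0.09] T [ 0.047  0.023 -0.012] q6 0.783
shift [-0.0007  0.0006  0.1021] turn [-0.0006  0.001   0.0027]
```

View pics/s1c.png

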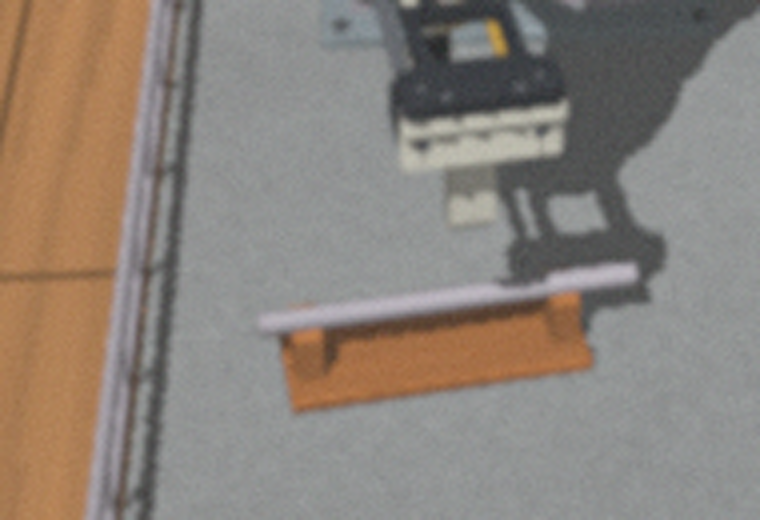

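The gripper (crop 470,200) hovers over the middle of the pin (crop 262–638, y about 300). I'll descend and grip.

Emit:
jog_arm(series=[[1, [0, 0, 0.035], [0, 0, 0]], [1, [0, 0, 0.07], [0, 0, 0]], [1, [0, 0, 0.09], [0, 0, 0]], [1, [0, 0, 0.102], [0, 0, 0]], [1, [0, 0, 0.102], [0, 0, 0]], [-1, [0, 0, 0.102], [0, 0, 0]], [-1, [0, 0, 0.102], [0, 0, 0]], [-1, [0, 0, 0.102], [0, 0, 0]], [-1, [0, 0, 0.102], [0, 0, 0]], [-1, [0, 0, 0.102], [0, 0, 0]], [-1, [0, 0, 0.102], [0, 0, 0]], [-1, [0, 0, 0.102], [0, 0, 0]]], squeeze=15)

```text
time: 2.32
tool_pos: [0.4942, -0.2732, 0.0191]
tool_rot: [3.141, -0.0, 0.147]
contact_force: [-1.0, -1.4, 0.8]
opening: 0.05
```

Emit:
jog_arm(series=[[-1, [0, 0, 0], [0, 0, 0]], [-1, [0, 0, 0], [0, 0, 0]], [-1, [0, 0, 0], [0, 0, 0]]])

```text
time: 2.57
tool_pos: [0.4941, -0.2731, 0.0187]
tool_rot: [3.142, 0.0, 0.147]
contact_force: [0.7, 0.1, 0.7]
opening: 0.0294
```

Emit:
jog_arm(series=[[-1, [0, 0, 0], [0, 0, 0]], [-1, [0, 0, 0], [0, 0, 0]], [-1, [0, 0, 0], [0, 0, 0]], [-1, [0, 0, 0], [0, 0, 0]], [-1, [0, 0, 0], [0, 0, 0]]])

```text
time: 2.98
tool_pos: [0.4938, -0.2725, 0.0187]
tool_rot: [-3.141, 0.0, 0.147]
contact_force: [-1.1, 3.6, 1.5]
opening: 0.0109
```

Emit:
jog_arm(series=[[-1, [0, 0, -0.02], [0, 0, 0]], [-1, [0, 0, -0.05], [0, 0, 0]], [-1, [0, 0, -0.08], [0, 0, 0]], [-1, [0, 0, -0.1], [0, 0, 0]], [-1, [0, 0, -0.1], [0, 0, 0]], [-1, [0, 0, -0.1], [0, 0, 0]]])

```text
time: 3.48
tool_pos: [0.4944, -0.2737, 0.1194]
tool_rot: [3.139, -0.002, 0.147]
contact_force: [-0.2, 0.8, -1.9]
opening: 0.0113
```

```bash
python3 mv.py .485 .0455 .119 -.004
```

```text
3.4833 [ 0.4944 -0.2737  0.1194] [ 3.1394e+00 -1.5000e-03  1.4670e-01] open 0.0113 F [-0.15  0.84 -1.91] T [0.032 0.046 0.012] q6 0.783
shift [ 3.740e-02 -3.172e-01 -2.000e-04] turn [ 0.002  -0.0017  0.1507]
```

Emit:
jog_arm(series=[[-1, [0.002, -0.03, 0], [0, 0, 0.02]], [-1, [0.005, -0.065, 0], [0, 0, 0.04]], [-1, [0.007, -0.1, 0], [0, 0, 0.06]], [-1, [0.009, -0.135, 0], [0, 0, 0.08]], [-1, [0.012, -0.17, 0], [0, 0, 0.1]], [-1, [0.014, -0.205, 0], [0, 0, 0.12]], [-1, [0.017, -0.24, 0], [0, 0, 0.14]], [-1, [0.019, -0.275, 0], [0, 0, 0.15]], [-1, [0.021, -0.3, 0], [0, 0, 0.15]], [-1, [0.0226, -0.3194, 0], [0, 0, 0.15]], [-1, [0.0226, -0.3194, 0], [0, 0, 0.15]], [-1, [0.0226, -0.3194, 0], [0, 0, 0.15]]])

```text
time: 4.48
tool_pos: [0.4687, 0.0468, 0.1173]
tool_rot: [3.141, 0.003, -0.001]
contact_force: [0.8, -0.2, -1.7]
opening: 0.0117
```

```bash
python3 mv.py .470 .0455 .043 -.004; python3 - <<'E'
from h import *
d=snap('side','s2'); im=cv2.imread('pics/s2.png')[180:310,220:400]; cv2.imwrite('pics/s2c.png',cv2.resize(im,None,fx=4,fy=4,interpolation=cv2.INTER_CUBIC))
d=snap('top','t2'); im=cv2.imread('pics/t2.png')[200:340,220:380]; cv2.imwrite('pics/t2c.png',cv2.resize(im,None,fx=4,fy=4,interpolation=cv2.INTER_CUBIC))
E
```

```text
4.4833 [0.4687 0.0468 0.1173] [ 3.1413e+00  2.7000e-03 -8.0000e-04] open 0.0117 F [ 0.77 -0.2  -1.67] T [0.009 0.027 0.042] q6 1.509
shift [0.0015 0.0013 0.0743] turn [0.0003 0.0027 0.0032]
```

View pics/s2c.png

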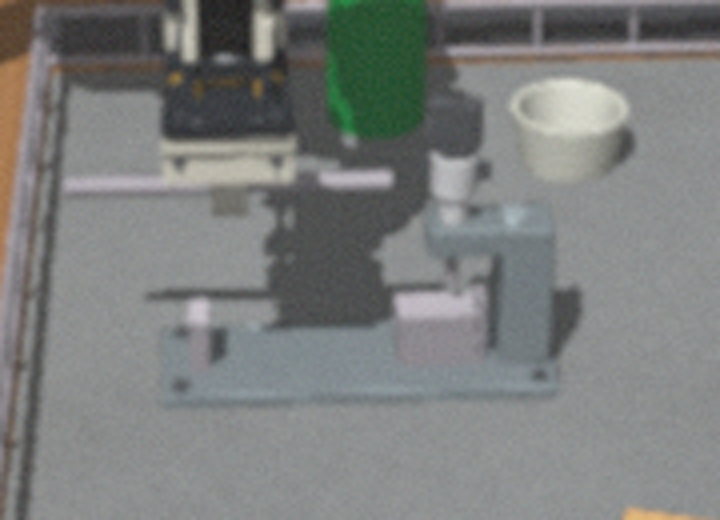

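View pics/t2c.png

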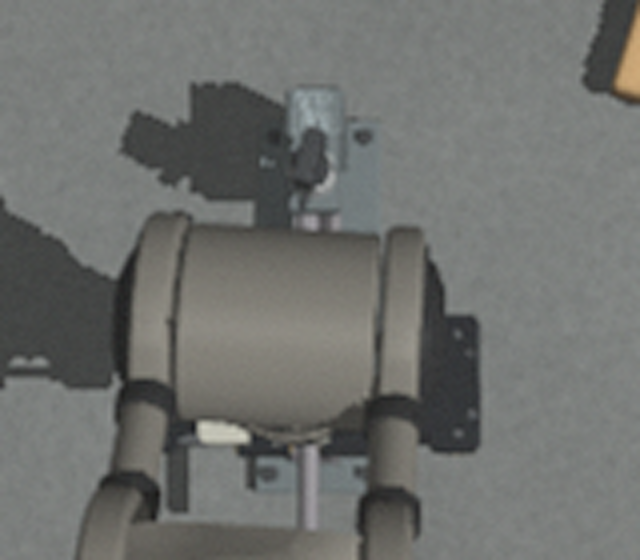

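```bash
python3 - <<'E'
from g import *
for n in('s2','t2'):
    d=dict(np.load(f'pics/{n}.npz'))
    for z0 in np.arange(.12,.5,.02):
        c=cloud(d,.35,.70,-.15,.2,z0,z0+.02); c=c[~((c[:,0]>.575)&(z0<.2))]
        if len(c): print(n,round(z0,2),len(c),(c[:,0].max()-.4687).round(3),(c[:,1].min()-.0468).round(3),(c[:,1].max()-.0468).round(3))
E
```

```text
s2 0.12 304 0.096 -0.029 0.007
s2 0.14 65 0.093 -0.03 -0.001
s2 0.18 271 0.036 -0.093 0.083
s2 0.2 464 0.036 -0.099 0.086
s2 0.22 593 0.036 -0.102 0.087
s2 0.24 171 0.026 -0.026 0.014
s2 0.26 134 0.034 -0.025 -0.007
s2 0.28 285 0.037 -0.043 0.043
s2 0.3 227 0.038 -0.044 -0.002
s2 0.32 289 0.038 -0.045 -0.0
s2 0.34 288 0.036 -0.043 -0.0
s2 0.36 298 0.036 -0.044 -0.004
s2 0.38 141 0.041 -0.064 -0.0
s2 0.4 284 0.045 -0.073 0.041
s2 0.42 422 0.05 -0.076 0.054
s2 0.44 522 0.047 -0.078 0.052
s2 0.46 1042 0.041 -0.072 0.059
s2 0.48 425 0.013 -0.065 0.064
t2 0.12 85 -0.026 -0.006 0.005
t2 0.14 38 -0.026 -0.004 0.005
t2 0.18 38 -0.024 -0.085 0.068
t2 0.2 110 0.036 -0.092 0.068
t2 0.22 421 0.038 -0.095 0.073
t2 0.26 22 -0.025 -0.013 0.049
t2 0.28 61 -0.025 -0.018 0.049
t2 0.3 14 0.002 -0.04 0.02
t2 0.32 37 -0.031 -0.019 0.021
t2 0.34 7 -0.035 -0.01 0.009
t2 0.38 16 -0.037 -0.008 0.012
t2 0.4 5 0.024 -0.043 -0.041
t2 0.42 33 0.025 -0.066 0.045
t2 0.44 599 0.05 -0.07 0.069
t2 0.46 3160 0.043 -0.068 0.067
t2 0.48 601 0.018 -0.059 0.067
```

The wrist clears the knob (38 mm half-width). Lowering the pin behind the gauge arm.

Emit:
jog_arm(series=[[-1, [0.0015, 0.001, 0.025], [0, 0, 0.003]], [-1, [0.0015, 0.001, 0.05], [0, 0, 0.003]], [-1, [0.0015, 0.001, 0.067], [0, 0, 0.003]], [-1, [0.0015, 0.001, 0.074], [0, 0, 0.003]], [-1, [0.0015, 0.001, 0.074], [0, 0, 0.003]], [-1, [0.0015, 0.001, 0.074], [0, 0, 0.003]], [-1, [0.0015, 0.001, 0.074], [0, 0, 0.003]]])

```text
time: 5.17
tool_pos: [0.472, 0.0446, 0.0456]
tool_rot: [3.141, -0.002, -0.007]
contact_force: [-0.4, 0.4, -1.1]
opening: 0.0113
```

```bash
python3 mv.py .485 .0455 .035 -.004; python3 - <<'E'
from h import *
d=snap('side','s3'); im=cv2.imread('pics/s3.png')[200:290,240:370]; cv2.imwrite('pics/s3c.png',cv2.resize(im,None,fx=6,fy=6,interpolation=cv2.INTER_CUBIC))
from g import cloud
c=cloud(d,.53,.575,.0,.09,.05,.08)
print(len(c)); 
for x in np.arange(.53,.575,.01):
    q=c[(c[:,0]>x)&(c[:,0]<x+.01)]; 
    if len(q): print(x.round(2),q.mean(0).round(4),q[:,2].max().round(4))
c=cloud(d,.39,.44,.0,.09,.05,.08); print(c.mean(0),c[:,2].max(),c[:,0].min())
E
```

```text
5.1667 [0.472  0.0446 0.0456] [ 3.1413e+00 -1.8000e-03 -6.8000e-03] open 0.0113 F [-0.45  0.42 -1.09] T [-0.021  0.013  0.015] q6 1.51
shift [ 0.0129 -0.001   0.0106] turn [ 0.0003 -0.0018 -0.0028]
76
0.53 [0.5356 0.0416 0.0652] 0.0698
0.54 [0.5456 0.0409 0.0656] 0.0704
0.55 [0.5558 0.0409 0.065 ] 0.0695
0.56 [0.5642 0.0383 0.0663] 0.0696
[0.41088958 0.04009654 0.06446528] 0.07200257759509543 0.39101483562428346
```

View pics/s3c.png

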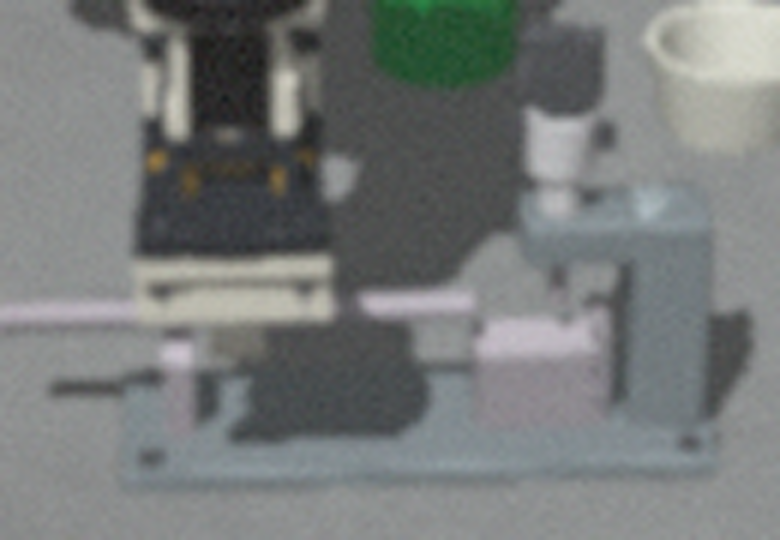

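Emit:
jog_arm(series=[[-1, [0.007, -0.0005, 0], [0, 0, -0.003]], [-1, [0.013, -0.0005, 0.003], [0, 0, -0.003]], [-1, [0.013, -0.0005, 0.007], [0, 0, -0.003]], [-1, [0.013, -0.0005, 0.009], [0, 0, -0.003]], [-1, [0.013, -0.0005, 0.009], [0, 0, -0.003]], [-1, [0.013, -0.0005, 0.009], [0, 0, -0.003]]])

```text
time: 5.72
tool_pos: [0.4837, 0.0456, 0.0354]
tool_rot: [3.142, 0.001, -0.003]
contact_force: [0.6, -0.1, -1.1]
opening: 0.0111
```

Emit:
jog_arm(series=[[-1, [0, 0, 0.001], [0, 0, 0]], [-1, [0, 0, 0.002], [0, 0, 0]], [-1, [0, 0, 0.002], [0, 0, 0]]])

```text
time: 5.97
tool_pos: [0.484, 0.0455, 0.0336]
tool_rot: [3.142, 0.0, -0.003]
contact_force: [-0.8, 0.2, -0.4]
opening: 0.0111
```

Emit:
jog_arm(series=[[-1, [0, 0, 0.001], [0, 0, 0]], [-1, [0, 0, 0.002], [0, 0, 0]], [-1, [0, 0, 0.002], [0, 0, 0]]])

```text
time: 6.22
tool_pos: [0.4841, 0.0455, 0.0315]
tool_rot: [3.142, 0.0, -0.003]
contact_force: [0.2, -0.2, -2.0]
opening: 0.0118
```

Emit:
jog_arm(series=[[-1, [0, 0, 0.001], [0, 0, 0]], [-1, [0, 0, 0.001], [0, 0, 0]], [-1, [0, 0, 0.001], [0, 0, 0]]])

```text
time: 6.47
tool_pos: [0.4843, 0.0453, 0.0309]
tool_rot: [3.141, -0.0, -0.003]
contact_force: [-1.8, -1.8, 2.4]
opening: 0.0117
```

Emit:
jog_arm(series=[[-1, [0, 0, 0.001], [0, 0, 0]], [-1, [0, 0, 0.001], [0, 0, 0]], [-1, [0, 0, 0.001], [0, 0, 0]]])

```text
time: 6.72
tool_pos: [0.4844, 0.0452, 0.0306]
tool_rot: [3.141, -0.001, -0.003]
contact_force: [-3.2, -2.7, 9.5]
opening: 0.0116
```

Contact with the groove at TCP z ≈ 0.031, so the pin axis is ≈ 48 mm up. I'll ease off a little and slide in.

Emit:
jog_arm(series=[[-1, [0, 0, -0.001], [0, 0, 0]], [-1, [0.005, 0, -0.001], [0, 0, 0]], [-1, [0.011, 0, -0.001], [0, 0, 0]], [-1, [0.017, 0, -0.001], [0, 0, 0]], [-1, [0.023, 0, -0.001], [0, 0, 0]], [-1, [0.028, 0, -0.001], [0, 0, 0]], [-1, [0.032, 0, -0.001], [0, 0, 0]], [-1, [0.032, 0, -0.001], [0, 0, 0]]])

```text
time: 7.38
tool_pos: [0.5159, 0.0451, 0.0307]
tool_rot: [3.141, 0.002, -0.003]
contact_force: [-4.4, -2.8, 6.5]
opening: 0.0114
```

Emit:
jog_arm(series=[[-1, [0.001, 0, 0], [0, 0, 0]], [-1, [0.002, 0, 0], [0, 0, 0]], [-1, [0.002, 0, 0], [0, 0, 0]]])

```text
time: 7.63
tool_pos: [0.5166, 0.0451, 0.0307]
tool_rot: [3.141, 0.004, -0.003]
contact_force: [-7.8, -3.2, 8.2]
opening: 0.0112
```

Emit:
jog_arm(series=[[-1, [0.001, 0, 0], [0, 0, 0]], [-1, [0.002, 0, 0], [0, 0, 0]], [-1, [0.002, 0, 0], [0, 0, 0]]])

```text
time: 7.88
tool_pos: [0.5188, 0.0451, 0.0307]
tool_rot: [3.141, 0.004, -0.003]
contact_force: [-6.9, -3.4, 8.0]
opening: 0.0112
```

Emit:
jog_arm(series=[[-1, [0, 0, -0.0007], [0, 0, 0]], [-1, [0.001, 0, -0.0007], [0, 0, 0]], [-1, [0.001, 0, -0.0007], [0, 0, 0]], [-1, [0.001, 0, -0.0007], [0, 0, 0]]])

```text
time: 8.22
tool_pos: [0.5216, 0.0454, 0.0313]
tool_rot: [3.142, -0.0, -0.003]
contact_force: [0.0, -1.2, -0.8]
opening: 0.0111
```

```bash
python3 mv.py .5215 .0455 .031 -.004; python3 - <<'E'
from h import *
d=snap('side','s4'); im=cv2.imread('pics/s4.png')[200:290,240:370]; cv2.imwrite('pics/s4c.png',cv2.resize(im,None,fx=6,fy=6,interpolation=cv2.INTER_CUBIC))
E
```

```text
8.2167 [0.5216 0.0454 0.0313] [ 3.1415e+00 -5.0000e-04 -3.2000e-03] open 0.0111 F [ 0.04 -1.24 -0.84] T [-0.11  -0.021  0.002] q6 1.515
shift [-0.0001 -0.0001  0.0003] turn [ 0.     -0.0005  0.0008]
```

View pics/s4c.png

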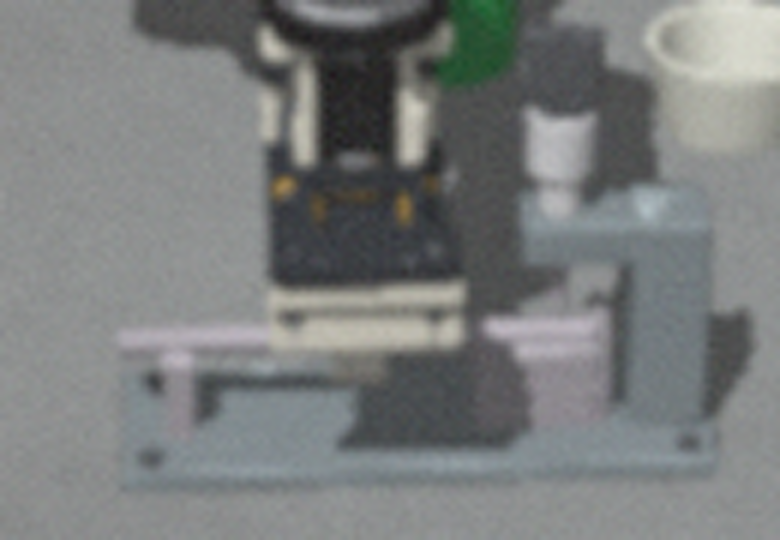

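The pin lies along the groove, with its tip near the stop (crop 605,320). No contact force remains, so I'll push gently on to feel the stop.

Emit:
jog_arm(series=[[-1, [0.001, 0, 0], [0, 0, 0]], [-1, [0.0015, 0, 0], [0, 0, 0]], [-1, [0.0015, 0, 0], [0, 0, 0]], [-1, [0.0015, 0, 0], [0, 0, 0]]])

```text
time: 8.6
tool_pos: [0.5217, 0.0454, 0.0312]
tool_rot: [3.142, 0.002, -0.003]
contact_force: [-4.9, -1.4, 1.9]
opening: 0.0111
```

Emit:
jog_arm(series=[[-1, [0.001, 0, 0], [0, 0, 0]], [-1, [0.0015, 0, 0], [0, 0, 0]], [-1, [0.0015, 0, 0], [0, 0, 0]], [-1, [0.0015, 0, 0], [0, 0, 0]]])

```text
time: 8.93
tool_pos: [0.5218, 0.0454, 0.0311]
tool_rot: [3.141, 0.005, -0.003]
contact_force: [-9.3, -2.6, 4.8]
opening: 0.0115
```

Emit:
jog_arm(series=[[-1, [0.001, 0, 0], [0, 0, 0]], [-1, [0.0015, 0, 0], [0, 0, 0]], [-1, [0.0015, 0, 0], [0, 0, 0]], [-1, [0.0015, 0, 0], [0, 0, 0]]])

```text
time: 9.27
tool_pos: [0.5218, 0.0454, 0.031]
tool_rot: [3.141, 0.008, -0.003]
contact_force: [-13.6, -2.5, 8.3]
opening: 0.0115
```

The TCP stalls at x = 0.5218 while the force climbs to 14 N, which matches the predicted home position of 0.5215. I'll relax the push and release.

Emit:
jog_arm(series=[[-1, [-0.003, 0, -0.0005], [0, 0, 0]], [-1, [-0.003, 0, -0.0005], [0, 0, 0]], [-0.7, [-0.003, 0, -0.0005], [0, 0, 0]], [-0.4, [-0.003, 0, -0.0005], [0, 0, 0]], [-0.2, [-0.003, 0, -0.0005], [0, 0, 0]], [-0.2, [-0.003, 0, -0.0005], [0, 0, 0]], [-0.2, [-0.003, 0, -0.0005], [0, 0, 0]], [-0.2, [-0.003, 0, -0.0005], [0, 0, 0]]])

```text
time: 9.93
tool_pos: [0.523, 0.0454, 0.032]
tool_rot: [3.142, -0.001, -0.003]
contact_force: [0.2, 0.7, -0.7]
opening: 0.0362
```

Emit:
jog_arm(series=[[-0.2, [0, 0, -0.03], [0, 0, 0]], [-0.2, [0, 0, -0.065], [0, 0, 0]], [-0.2, [-0.01, 0, -0.1], [0, 0, 0]], [-0.2, [-0.045, 0, -0.135], [0, 0, 0]], [-0.2, [-0.085, 0, -0.17], [0, 0, 0]], [-0.2, [-0.12, 0, -0.19], [0, 0, 0]], [-0.2, [-0.12, 0, -0.19], [0, 0, 0]], [-0.2, [-0.12, 0, -0.19], [0, 0, 0]]])

```text
time: 10.6
tool_pos: [0.4012, 0.046, 0.2245]
tool_rot: [3.141, -0.004, -0.003]
contact_force: [0.1, 0.2, -0.1]
opening: 0.0367
```

```bash
python3 mv.py .604 .045 .2 -.28; python3 - <<'E'
from h import *
from g import cloud
d=snap('side','s5'); im=cv2.imread('pics/s5.png')[200:290,240:370]; cv2.imwrite('pics/s5c.png',cv2.resize(im,None,fx=6,fy=6,interpolation=cv2.INTER_CUBIC))
d2=snap('top','t5'); im=cv2.imread('pics/t5.png')[210:330,260:340]; cv2.imwrite('pics/t5c.png',cv2.resize(im,None,fx=5,fy=5,interpolation=cv2.INTER_CUBIC))
for dd in(d,d2):
    c=cloud(dd,.57,.64,.0,.09,.168,.2); print(len(c),c.mean(0) if len(c) else '',cv2.minAreaRect((c[:,:2]*1000).astype(np.float32)) if len(c)>3 else '')
E
```

```text
10.6 [0.4012 0.046  0.2245] [ 3.1412e+00 -4.4000e-03 -2.9000e-03] open 0.0367 F [ 0.15  0.23 -0.14] T [0.014 0.011 0.014] q6 1.498
shift [0.2027 0.0004 0.0254] turn [-0.0003 -0.0044  0.2771]
132 [0.60282998 0.03963886 0.18069917] ((602.650634765625, 41.457794189453125), (22.492389678955078, 32.247894287109375), 75.16145324707031)
90 [0.60260201 0.04530246 0.18668404] ((604.0296630859375, 45.578773498535156), (12.237584114074707, 32.65727996826172), 74.5052719116211)
```

View pics/s5c.png

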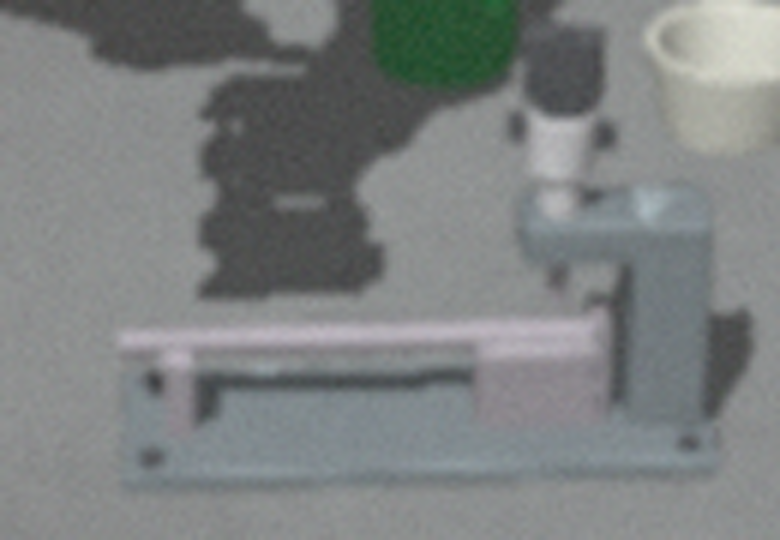

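View pics/t5c.png

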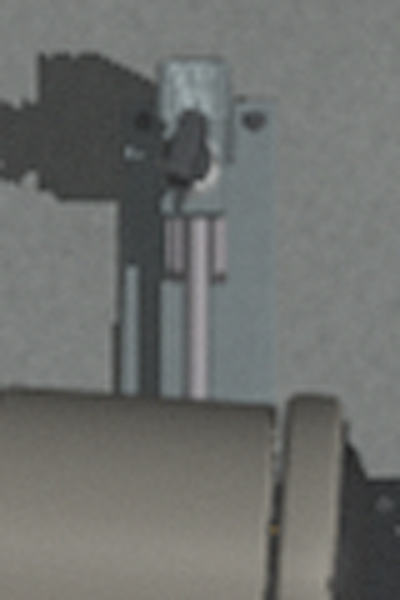

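```bash
python3 - <<'E'
from h import *
d=dict(np.load('pics/s5.npz'));f=6
for u,v in((119,340),(606,325)): print(Pz(d,(u+.5)/f-.5+240,(v+.5)/f-.5+200,.0485).round(4))
E
```

```text
[0.4229 0.0455 0.0485]
[0.6236 0.0461 0.0485]
```

Emit:
jog_arm(series=[[-0.2, [0, 0, -0.02], [0, 0, -0.12]], [-0.2, [0, 0, -0.02], [0, 0, -0.24]], [-0.2, [0, 0, -0.02], [0, 0, -0.36]], [-0.2, [0, 0, -0.02], [0, 0, -0.48]], [-0.2, [0, 0, -0.02], [0, 0, -0.6]], [-0.2, [0, 0, -0.02], [0, 0, -0.72]], [-0.2, [0, 0, -0.02], [0, 0, -0.84]], [-0.2, [0, 0, -0.02], [0, 0, -0.96]], [-0.2, [0, 0, -0.02], [0, 0, -1.08]], [-0.2, [0, 0, -0.02], [0, 0, -1.2]], [-0.2, [0, 0, -0.02], [0, 0, -1.32]], [-0.2, [0, 0, -0.02], [0, 0, -1.44]]])

```text
time: 11.7
tool_pos: [0.4036, 0.0457, 0.2405]
tool_rot: [-3.14, 0.0, 1.443]
contact_force: [-0.9, -0.2, 0.5]
opening: 0.0365
```

Emit:
jog_arm(series=[[-0.2, [0, 0, 0], [0, 0, -0.12]], [-0.2, [0, 0, 0], [0, 0, -0.24]], [-0.2, [0, 0, 0], [0, 0, -0.36]], [-0.2, [0, 0, 0], [0, 0, -0.48]], [-0.2, [0, 0, 0], [0, 0, -0.6]], [-0.2, [0, 0, 0], [0, 0, -0.72]], [-0.2, [0, 0, 0], [0, 0, -0.84]], [-0.2, [0, 0, 0], [0, 0, -0.96]], [-0.2, [0, 0, 0], [0, 0, -1.08]], [-0.2, [0, 0, 0], [0, 0, -1.2]], [-0.2, [0, 0, 0], [0, 0, -1.32]], [-0.2, [0, 0, 0], [0, 0, -1.43]]])

```text
time: 12.7
tool_pos: [0.4036, 0.0457, 0.2405]
tool_rot: [-3.141, -0.002, 2.873]
contact_force: [-0.0, 0.1, 1.5]
opening: 0.0366
```

```bash
python3 mv.py .604 .0453 .215 2.87
```

```text
12.7 [0.4036 0.0457 0.2405] [-3.1411e+00 -2.0000e-03  2.8726e+00] open 0.0366 F [-0.01  0.12  1.49] T [ 0.039 -0.189 -0.002] q6 -1.378
shift [-0.1933  0.0529  0.0251] turn [-0.0005 -0.002   0.0026]
```

Emit:
jog_arm(series=[[-0.2, [-0.032, 0.009, 0], [0, 0, 0]], [-0.2, [-0.065, 0.018, 0], [0, 0, 0]], [-0.2, [-0.1, 0.027, 0], [0, 0, 0]], [-0.2, [-0.135, 0.037, 0.01], [0, 0, 0]], [-0.2, [-0.17, 0.047, 0.02], [0, 0, 0]], [-0.2, [-0.193, 0.053, 0.025], [0, 0, 0]], [-0.2, [-0.193, 0.053, 0.025], [0, 0, 0]], [-0.2, [-0.193, 0.053, 0.025], [0, 0, 0]], [-0.2, [-0.193, 0.053, 0.025], [0, 0, 0]]])

```text
time: 13.45
tool_pos: [0.6025, 0.0444, 0.2153]
tool_rot: [-3.141, -0.003, 2.867]
contact_force: [-0.5, 0.6, -0.6]
opening: 0.0367
```

```bash
python3 mv.py .604 .0453 .165 2.87; python3 - <<'E'
from h import *
d=snap('side','s6'); im=cv2.imread('pics/s6.png')[150:270,240:400]; cv2.imwrite('pics/s6c.png',cv2.resize(im,None,fx=5,fy=5,interpolation=cv2.INTER_CUBIC))
E
```

```text
13.45 [0.6025 0.0444 0.2153] [-3.1410e+00 -2.5000e-03  2.8667e+00] open 0.0367 F [-0.46  0.65 -0.64] T [ 0.041 -0.117  0.024] q6 -1.349
shift [-0.0013  0.0013  0.0503] turn [-0.0006 -0.0025 -0.0033]
```

View pics/s6c.png

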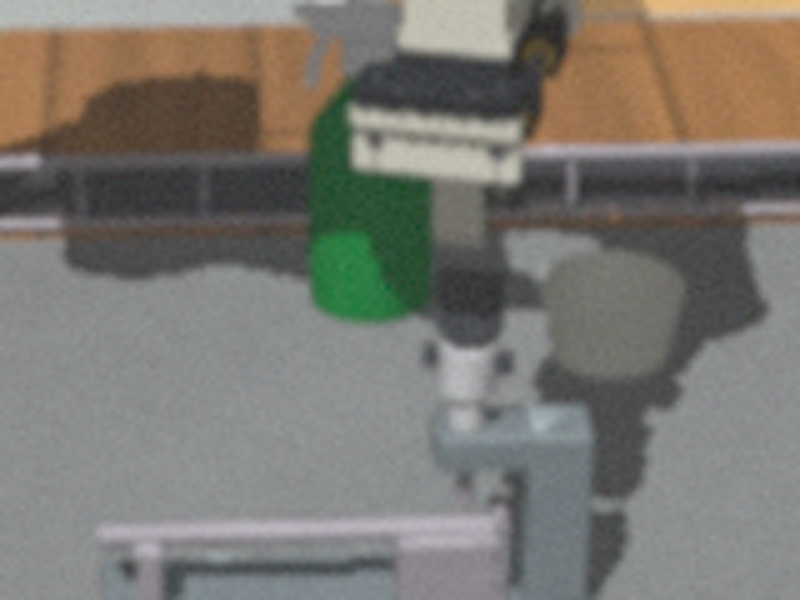

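Gripper sits directly above the wing (crop 465,290). Descending around it.

Emit:
jog_arm(series=[[-0.2, [-0.0006, 0.0006, 0.01], [0, 0, 0]], [-0.2, [-0.0006, 0.0006, 0.025], [0, 0, 0]], [-0.2, [-0.0006, 0.0006, 0.04], [0, 0, 0]], [-0.2, [-0.0006, 0.0006, 0.05], [0, 0, 0]], [-0.2, [-0.0006, 0.0006, 0.05], [0, 0, 0]], [-0.2, [-0.0006, 0.0006, 0.05], [0, 0, 0]], [-0.2, [-0.0006, 0.0006, 0.05], [0, 0, 0]], [-0.2, [-0.0006, 0.0006, 0.05], [0, 0, 0]]])

```text
time: 14.17
tool_pos: [0.6041, 0.0448, 0.168]
tool_rot: [3.141, 0.002, 2.867]
contact_force: [-0.1, -0.9, -0.2]
opening: 0.037
```

```bash
python3 mv.py .604 .0453 .165 2.87
```

```text
14.1667 [0.6041 0.0448 0.168 ] [3.1412e+00 2.0000e-03 2.8668e+00] open 0.037 F [-0.11 -0.92 -0.15] T [ 0.039 -0.115  0.014] q6 -1.348
shift [0.0002 0.0004 0.003 ] turn [ 0.0004  0.002  -0.0032]
```

Emit:
jog_arm(series=[[-0.2, [0, 0.0004, 0.003], [0, 0, 0]], [-0.2, [0, 0.0004, 0.004], [0, 0, 0]], [-1, [0, 0.0004, 0.004], [0, 0, 0]], [-1, [0, 0.0004, 0.004], [0, 0, 0]], [-1, [0, 0.0004, 0.004], [0, 0, 0]], [-1, [0, 0.0004, 0.004], [0, 0, 0]], [-1, [0, 0.0004, 0.004], [0, 0, 0]], [-1, [0, 0.0004, 0.004], [0, 0, 0]], [-1, [0, 0.0004, 0.004], [0, 0, 0]], [-1, [0, 0.0004, 0.004], [0, 0, 0]]], squeeze=25)

```text
time: 15.0
tool_pos: [0.6037, 0.0451, 0.163]
tool_rot: [-3.141, 0.0, 2.867]
contact_force: [-0.2, -1.6, 0.9]
opening: 0.0115
```

```bash
python3 mv.py .604 .0453 .164 2.87
```

```text
15.0 [0.6037 0.0451 0.163 ] [-3.1413e+00  2.0000e-04  2.8667e+00] open 0.0115 F [-0.16 -1.55  0.86] T [-0.156 -0.038  0.053] q6 -1.348
shift [-0.0003  0.0003 -0.001 ] turn [-0.0003  0.0002 -0.0033]
```

Emit:
jog_arm(series=[[-1, [0, 0, 0.0004], [0, 0, 0.1]], [-1, [0, 0, 0.0007], [0, 0, 0.2]], [-1, [0, 0, 0.001], [0, 0, 0.3]], [-1, [0, 0, 0.0014], [0, 0, 0.4]], [-1, [0, 0, 0.0014], [0, 0, 0.4]]])

```text
time: 15.42
tool_pos: [0.6037, 0.0452, 0.1615]
tool_rot: [-3.142, 0.0, 2.463]
contact_force: [-0.6, -1.8, 0.3]
opening: 0.0118
```

```bash
python3 mv.py .604 .0453 .164 2.47
```

```text
15.4167 [0.6037 0.0452 0.1615] [-3.1415e+00  2.0000e-04  2.4632e+00] open 0.0118 F [-0.6  -1.82  0.33] T [-0.194 -0.132  0.008] q6 -0.944
shift [-0.0001  0.0003 -0.0025] turn [-0.0001  0.0002 -0.0068]
```

Emit:
jog_arm(series=[[-1, [0, 0, 0.0004], [0, 0, 0.1]], [-1, [0, 0, 0.0007], [0, 0, 0.2]], [-1, [0, 0, 0.001], [0, 0, 0.3]], [-1, [0, 0, 0.0014], [0, 0, 0.4]], [-1, [0, 0, 0.0018], [0, 0, 0.5]], [-1, [0, 0, 0.0021], [0, 0, 0.6]]])

```text
time: 15.92
tool_pos: [0.6038, 0.0452, 0.1595]
tool_rot: [3.141, 0.0, 1.865]
contact_force: [0.4, -1.1, 0.1]
opening: 0.0117
```

```bash
python3 mv.py .604 .0453 .164 1.87; python3 - <<'E'
from h import *
d=snap('side','s7'); im=cv2.imread('pics/s7.png')[180:270,300:380]; cv2.imwrite('pics/s7c.png',cv2.resize(im,None,fx=6,fy=6,interpolation=cv2.INTER_CUBIC))
E
python3 mv.py .604 .0453 .164 1.87
```

```text
15.9167 [0.6038 0.0452 0.1595] [3.1413e+00 3.0000e-04 1.8654e+00] open 0.0117 F [ 0.39 -1.08  0.06] T [-0.148 -0.174  0.042] q6 -0.346
shift [ 0.      0.0002 -0.0045] turn [ 0.0003  0.0003 -0.0046]
15.9667 [0.6038 0.0452 0.1594] [3.1413e+00 2.0000e-04 1.8594e+00] open 0.0119 F [ 0.47 -0.53 -0.02] T [-0.201 -0.192 -0.046] q6 -0.34
shift [ 0.      0.0002 -0.0046] turn [ 0.0003  0.0002 -0.0106]
```

View pics/s7c.png

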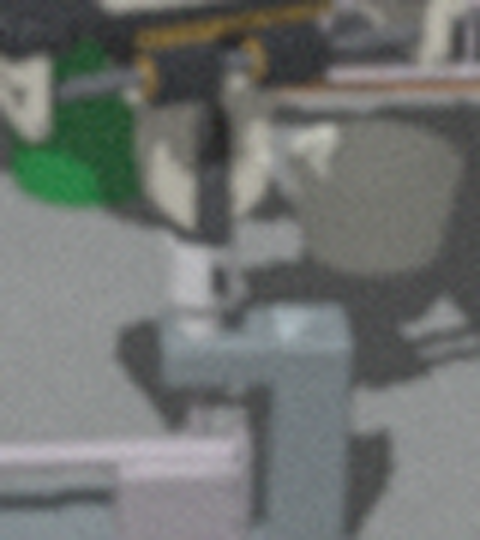

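Emit:
jog_arm(series=[[-1, [0, 0, 0.0004], [0, 0, 0.1]], [-1, [0, 0, 0.0007], [0, 0, 0.2]], [-1, [0, 0, 0.001], [0, 0, 0.3]]])

```text
time: 16.22
tool_pos: [0.6039, 0.0452, 0.1584]
tool_rot: [3.141, 0.0, 1.567]
contact_force: [-0.2, -2.5, 0.3]
opening: 0.0116
```

```bash
cat > st.py <<'E'
from cell import status
o=status.observe(); print(o['time'],'yaw',o['tool_rot'][2].round(4),'z',o['tool_pos'][2].round(4),'F',o['contact_force'].round(2),'Tz',o['torque'].round(3),'e6',o['joint_efforts'].round(3),'op',round(o['opening'],4))
E
python3 st.py
```

```text
16.2167 yaw 1.5672 z 0.1584 F [-0.17 -2.47  0.26] Tz [-0.185 -0.23   0.08 ] e6 [  0.535 -52.716 -23.418   0.387   0.291  -1.525] op 0.0116
```

Emit:
jog_arm(series=[[-1, [0, 0, 0.0004], [0, 0, 0.1]], [-1, [0, 0, 0.0007], [0, 0, 0.2]], [-1, [0, 0, 0.001], [0, 0, 0.3]]])

```text
time: 16.47
tool_pos: [0.6039, 0.0452, 0.1574]
tool_rot: [3.141, 0.0, 1.267]
contact_force: [0.5, -1.2, -0.5]
opening: 0.0117
```

```bash
python3 st.py
```

```text
16.4667 yaw 1.2672 z 0.1574 F [ 0.51 -1.22 -0.49] Tz [-0.223 -0.29   0.043] e6 [  0.586 -52.957 -23.386   0.413   0.362  -1.51 ] op 0.0117
```

Emit:
jog_arm(series=[[-1, [0, 0, 0.0004], [0, 0, 0.1]], [-1, [0, 0, 0.0007], [0, 0, 0.2]]])

```text
time: 16.63
tool_pos: [0.6039, 0.0452, 0.1567]
tool_rot: [3.141, -0.0, 1.067]
contact_force: [0.5, -1.3, -1.3]
opening: 0.0118
```

```bash
python3 st.py
```

```text
16.6333 yaw 1.0672 z 0.1567 F [ 0.54 -1.32 -1.3 ] Tz [-0.201 -0.253  0.014] e6 [  0.635 -53.033 -23.355   0.438   0.383  -1.51 ] op 0.0118
```

Emit:
jog_arm(series=[[-1, [0, 0, 0.0004], [0, 0, 0.1]], [-1, [0, 0, 0.0007], [0, 0, 0.2]]])

```text
time: 16.8
tool_pos: [0.604, 0.0451, 0.156]
tool_rot: [3.141, -0.0, 0.867]
contact_force: [0.5, -0.5, -1.1]
opening: 0.0121
```

```bash
python3 st.py
```

```text
16.8 yaw 0.8672 z 0.156 F [ 0.48 -0.53 -1.09] Tz [-0.267 -0.275  0.095] e6 [  0.7   -53.092 -23.32    0.467   0.397  -1.508] op 0.0121
```

Emit:
jog_arm(series=[[-1, [0, 0, 0.0004], [0, 0, 0.1]], [-1, [0, 0, 0.0007], [0, 0, 0.2]]])

```text
time: 16.97
tool_pos: [0.604, 0.0451, 0.1553]
tool_rot: [3.141, -0.0, 0.667]
contact_force: [1.6, -1.9, -1.4]
opening: 0.0119
```

```bash
python3 st.py
```

```text
16.9667 yaw 0.6672 z 0.1553 F [ 1.58 -1.9  -1.43] Tz [-0.304 -0.313  0.091] e6 [  0.774 -53.144 -23.291   0.497   0.405  -1.509] op 0.0119
```

```bash
python3 - <<'E'
from h import *
d=snap('side','s8'); im=cv2.imread('pics/s8.png')[190:270,310:370]; cv2.imwrite('pics/s8c.png',cv2.resize(im,None,fx=7,fy=7,interpolation=cv2.INTER_CUBIC))
E
```

```text
(no output)
```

View pics/s8c.png

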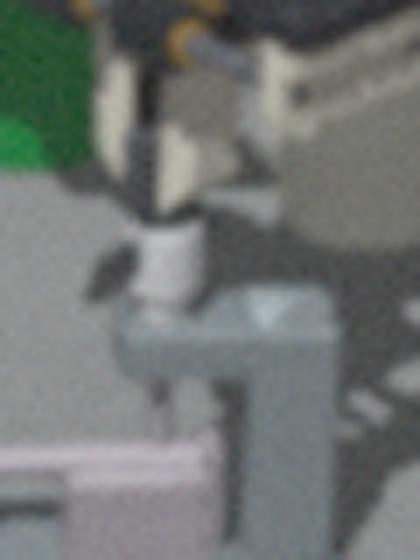

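Emit:
jog_arm(series=[[-1, [0, 0, 0.0003], [0, 0, 0.1]]])

```text
time: 17.1
tool_pos: [0.604, 0.0451, 0.155]
tool_rot: [3.141, -0.0, 0.573]
contact_force: [1.3, -2.2, -1.4]
opening: 0.0117
```

```bash
python3 st.py
```

```text
17.1 yaw 0.5725 z 0.155 F [ 1.35 -2.19 -1.43] Tz [-0.346 -0.349  0.065] e6 [  0.886 -53.55  -23.324   0.541   0.536  -2.242] op 0.0117
```

Emit:
jog_arm(series=[[-1, [0, 0, 0.0003], [0, 0, 0.1]]])

```text
time: 17.18
tool_pos: [0.604, 0.0451, 0.1546]
tool_rot: [3.141, -0.001, 0.469]
contact_force: [2.4, -2.5, -2.4]
opening: 0.0119
```

```bash
python3 st.py
```

```text
17.1833 yaw 0.469 z 0.1546 F [ 2.4  -2.49 -2.38] Tz [-0.286 -0.332  0.068] e6 [  0.919 -53.531 -23.282   0.545   0.531  -1.669] op 0.0119
```

Emit:
jog_arm(series=[[-1, [0, 0, 0.0004], [0, 0, 0.1]], [-1, [0, 0, 0.0008], [0, 0, 0.2]]])

```text
time: 17.35
tool_pos: [0.6041, 0.045, 0.1539]
tool_rot: [3.141, -0.001, 0.269]
contact_force: [2.1, -2.0, -0.5]
opening: 0.0116
```

```bash
python3 st.py
```

```text
17.35 yaw 0.2685 z 0.1539 F [ 2.14 -1.97 -0.55] Tz [-0.308 -0.224  0.11 ] e6 [  0.976 -52.586 -22.909   0.58    0.385  -1.503] op 0.0116
```

Emit:
jog_arm(series=[[-1, [0, 0, 0.0002], [0, 0, 0.1]], [-1, [0, 0, 0.0003], [0, 0, 0.2]]])

```text
time: 17.52
tool_pos: [0.604, 0.045, 0.1535]
tool_rot: [3.141, -0.001, 0.069]
contact_force: [2.3, -1.4, -1.5]
opening: 0.012
```

```bash
python3 st.py; python3 - <<'E'
from h import *
d=snap('side','s9'); im=cv2.imread('pics/s9.png')[190:270,310:370]; cv2.imwrite('pics/s9c.png',cv2.resize(im,None,fx=7,fy=7,interpolation=cv2.INTER_CUBIC))
E
python3 st.py
```

```text
17.5167 yaw 0.0687 z 0.1535 F [ 2.34 -1.4  -1.53] Tz [-0.389 -0.277  0.178] e6 [  1.037 -53.697 -23.262   0.634   0.546  -1.436] op 0.012
17.5667 yaw 0.0624 z 0.1535 F [ 1.87 -2.17 -1.2 ] Tz [-0.325 -0.25   0.022] e6 [  1.143 -53.556 -23.161   0.579   0.544  -0.341] op 0.0117
```

View pics/s9c.png

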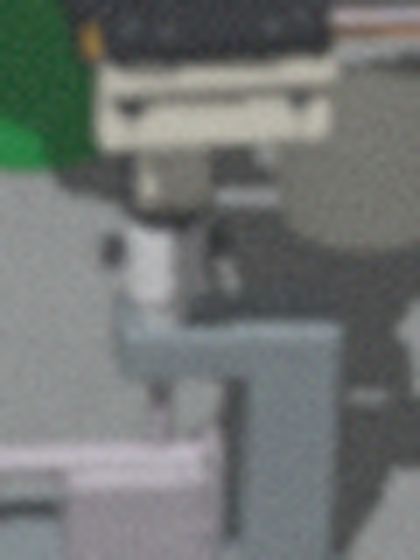

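The joint-6 effort stepped by +0.07 N·m and Tz is 0.18, so slip began in the last 0.2 rad. I'll continue without sinking.

Emit:
jog_arm(series=[[-1, [0, 0, 0], [0, 0, 0.1]], [-1, [0, 0, 0], [0, 0, 0.2]]])

```text
time: 17.73
tool_pos: [0.604, 0.0449, 0.1535]
tool_rot: [3.141, -0.001, -0.13]
contact_force: [2.0, -2.6, -0.7]
opening: 0.0118
```

```bash
python3 st.py
```

```text
17.7333 yaw -0.1298 z 0.1535 F [ 2.04 -2.65 -0.67] Tz [-0.322 -0.354  0.155] e6 [  1.218 -53.671 -23.185   0.701   0.58   -1.602] op 0.0118
```

Emit:
jog_arm(series=[[-1, [0, 0, 0], [0, 0, 0.1]], [-1, [0, 0, 0], [0, 0, 0.2]]])

```text
time: 17.9
tool_pos: [0.604, 0.0449, 0.1535]
tool_rot: [3.141, -0.001, -0.33]
contact_force: [1.9, -3.0, -1.5]
opening: 0.012
```

```bash
python3 st.py; python3 - <<'E'
from h import *
d=snap('side','s10'); im=cv2.imread('pics/s10.png')[190:270,310:370]; cv2.imwrite('pics/s10c.png',cv2.resize(im,None,fx=7,fy=7,interpolation=cv2.INTER_CUBIC))
E
```

```text
17.9 yaw -0.3302 z 0.1535 F [ 1.87 -3.04 -1.54] Tz [-0.373 -0.294  0.216] e6 [  1.295 -53.653 -23.207   0.724   0.554  -1.44 ] op 0.012
```

View pics/s10c.png

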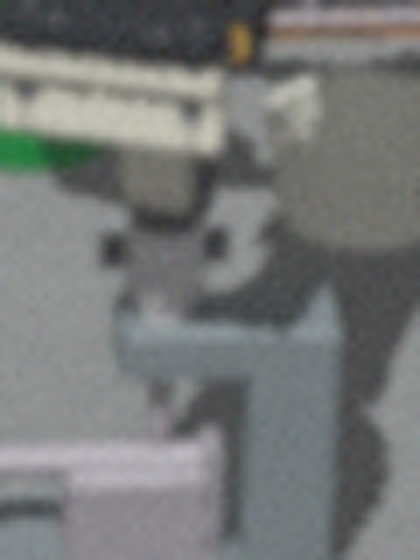

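Slip is now ≈0.4–0.6 rad. The lugs (crop 112,248 and 215,243) did not move between the last two pictures. Letting go.

Emit:
jog_arm(series=[[-0.8, [0, 0, 0], [0, 0, 0]], [-0.5, [0, 0, 0], [0, 0, 0]], [-0.2, [0, 0, 0], [0, 0, 0]], [-0.2, [0, 0, 0], [0, 0, 0]], [-0.2, [0, 0, 0], [0, 0, 0]], [-0.2, [0, 0, 0], [0, 0, 0]]])

```text
time: 18.45
tool_pos: [0.6035, 0.0454, 0.1537]
tool_rot: [-3.142, 0.0, -0.332]
contact_force: [0.4, -0.6, 0.6]
opening: 0.036
```

Emit:
jog_arm(series=[[-0.2, [0, 0, -0.02], [0, 0, 0]], [-0.2, [0, 0, -0.045], [0, 0, 0]], [-0.2, [0, 0, -0.075], [0, 0, 0]], [-0.2, [0, 0, -0.1], [0, 0, 0]], [-0.2, [-0.03, -0.01, -0.1], [0, 0, 0]], [-0.2, [0, 0, -0.1], [0, 0, 0]]])

```text
time: 18.95
tool_pos: [0.5938, 0.0509, 0.2522]
tool_rot: [3.141, 0.014, -0.327]
contact_force: [2.2, 0.5, -2.8]
opening: 0.0368
```

```bash
python3 mv.py .40 .0453 .25 -.33
```

```text
18.95 [0.5938 0.0509 0.2522] [ 3.1407  0.0137 -0.3272] open 0.0368 F [ 2.25  0.53 -2.79] T [ 0.05  -0.118  0.018] q6 1.853
shift [-0.1817  0.0676  0.0048] turn [0.0009 0.0137 0.0028]
```

Emit:
jog_arm(series=[[-0.2, [-0.03, 0.011, 0], [0, 0, 0]], [-0.2, [-0.06, 0.022, 0], [0, 0, 0]], [-0.2, [-0.09, 0.033, 0], [0, 0, 0]], [-0.2, [-0.12, 0.044, 0], [0, 0, 0]], [-0.2, [-0.15, 0.055, 0], [0, 0, 0]], [-0.2, [-0.18, 0.067, 0], [0, 0, 0]], [-0.2, [-0.18, 0.067, 0], [0, 0, 0]], [-0.2, [-0.18, 0.067, 0], [0, 0, 0]], [-0.2, [-0.18, 0.067, 0], [0, 0, 0]]])

```text
time: 19.7
tool_pos: [0.4126, 0.0408, 0.2542]
tool_rot: [-3.141, -0.002, -0.333]
contact_force: [-0.0, -0.1, 0.6]
opening: 0.0364
```

```bash
python3 - <<'E'
from h import *
from g import cloud
d=snap('side','s11'); im=cv2.imread('pics/s11.png')[200:290,240:370]; cv2.imwrite('pics/s11c.png',cv2.resize(im,None,fx=6,fy=6,interpolation=cv2.INTER_CUBIC))
d2=snap('top','t11'); im=cv2.imread('pics/t11.png')[212:262,275:325]; cv2.imwrite('pics/t11c.png',cv2.resize(im,None,fx=11,fy=11,interpolation=cv2.INTER_CUBIC))
for nm,dd in(('s',d),('t',d2)):
    c=cloud(dd,.57,.64,.0,.09,.158,.2); r=cv2.minAreaRect((c[:,:2]*1000).astype(np.float32)); print(nm,len(c),r,c[:,2].max())
    c=cloud(dd,.57,.64,.0,.09,.125,.142)
    q=c[np.linalg.norm(c[:,:2]-[.604,.0453 if nm=='t' else .041],axis=1)>.0155]; print(q.round(4).tolist())
E
python3 st.py
```

```text
s 138 ((603.1106567382812, 43.07102584838867), (17.421171188354492, 32.37242126464844), 79.00458526611328) 0.1823582265896837
[[0.5912, 0.053, 0.1414], [0.6202, 0.0503, 0.1366], [0.6222, 0.0468, 0.1384], [0.6244, 0.0447, 0.1396], [0.5831, 0.0417, 0.1397], [0.5852, 0.038, 0.1417], [0.5879, 0.0414, 0.1397], [0.6198, 0.0456, 0.1364], [0.622, 0.044, 0.1372], [0.6245, 0.0451, 0.1366], [0.5831, 0.0416, 0.137], [0.5854, 0.0394, 0.1381], [0.5879, 0.0411, 0.1371], [0.6177, 0.0484, 0.1321], [0.6217, 0.0407, 0.1363], [0.6239, 0.0388, 0.1374], [0.5853, 0.0379, 0.1362], [0.5883, 0.0445, 0.1325], [0.62, 0.0461, 0.1306], [0.6218, 0.041, 0.1334], [0.6244, 0.0424, 0.1326], [0.5828, 0.0372, 0.134], [0.5857, 0.0426, 0.1308], [0.5878, 0.0386, 0.133], [0.6201, 0.0467, 0.1275], [0.6226, 0.0474, 0.127], [0.625, 0.0472, 0.1271], [0.5833, 0.0418, 0.1286], [0.5857, 0.0416, 0.1286], [0.5884, 0.045, 0.1266], [0.5899, 0.0346, 0.1325]]
t 90 ((604.64453125, 45.34174346923828), (12.125240325927734, 32.641883850097656), 71.29940032958984) 0.1835277126572814
[[0.5882, 0.0457, 0.1395], [0.5885, 0.0433, 0.1383], [0.5857, 0.0456, 0.14], [0.5859, 0.0433, 0.1391], [0.5838, 0.0457, 0.1378], [0.5832, 0.0433, 0.1402], [0.5826, 0.0436, 0.1317]]
19.8 yaw -0.333 z 0.2537 F [ 0.08  0.1  -0.22] Tz [-0.005  0.04   0.038] e6 [ 5.1000e-02 -3.1517e+01 -2.4484e+01  1.6000e-02 -7.1000e-02 -4.0000e-03] op 0.0368
```

View pics/s11c.png

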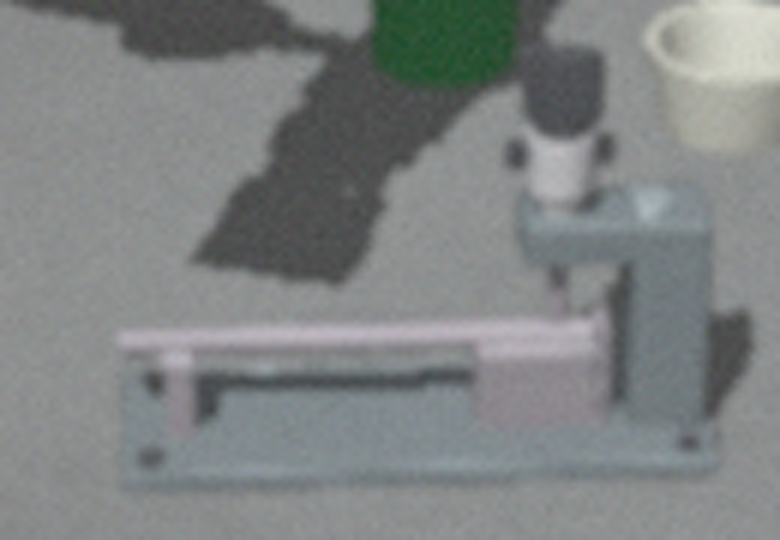

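View pics/t11c.png

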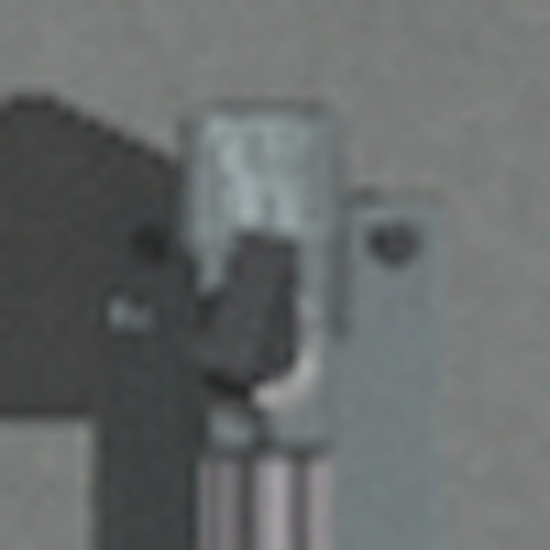

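```bash
python3 - <<'E'
from cell import job
print(job.hand_in())
E
```

```text
the job is handed in; nothing more can be done
None
```

I put the pin in the gauge, clamped it with the ratchet knob and handed the job in at about 20 s of the 72 s allowed.

- **Pin:** I laid it in the groove, about 2 mm lower than nominal. I then slid it forward until the gripper stalled at x = 0.522 m with about 14 N of push, against a predicted home position of 0.5215 m. In the pictures taken after release, it was still against the stop.
- **Knob:** I turned only the wing, clockwise. The turning torque rose after about 2.6 to 2.8 rad and about 10 mm of sinking. I kept turning without sinking further, then let go and backed away.
- **Slip:** The last pictures put the wing at about -0.33 rad and the lugs at about +0.05 to +0.10 rad, so slip is about 0.4 rad. From the arm's own turn readings I had estimated 0.4 to 0.6 rad. Both are inside the 0.15 to 0.9 rad limits, and the lower figure is a little under a twelfth of a turn.
- **Clamping:** The spindle appears to rest on the pin, but I could not measure its force directly. I inferred it from the torque step and from the lugs staying still while the knob slipped.
- **Side camera:** Its depth readings were about 3 to 4 mm off in y compared with the top camera, so I used the top camera and image outlines for position.
- **Other items:** The arm kept clear of the bottle, brush, ramekin and tin, but I did not measure their positions again at the end.

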